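# Load the card frame and lock the keeper

## Robot

A 7-joint arm with a two-finger parallel gripper is mounted at the origin on the work surface. World frame = base frame: x ahead of the robot, y to its left, z up, the work surface at z = 0. Lengths are in m, angles in rad, forces in N, time in s.
With the tool pointing down it reaches from about 0.425 to 0.925 m from the base axis. Payload 6.8 kg.
Tool frame: the origin (TCP) lies midway between the tips of the shut fingers; the grasp point (between the pads) lies 19 mm behind it; z points along the fingers, y is the direction in which the jaws open and shut (so a half turn about z gives the same grasp; the last joint's range is limited). The gripper opens to 88 mm and grips with 3 to 60 N. Pads are 20 mm wide; open, the fingers measure 115 mm over their backs; the gripper's body (75 mm by 178 mm) begins 61 mm behind the grasp point.
Start: joints at [1.2, 0.477, 0.022, 1.555, -0.011, 1.109, -0.083], TCP at [0.175, -0.652, 0.223] pointing down, gripper open.
Joint ranges: [-2.96, 2.96], [-0.34, 2.1], [-1.41, 1.46], [0.24, 2.44], [-1.37, 4.51], [0.17, 1.92], [-2.96, 2.96]. Speed limits (rad/s): [2.39, 2.39, 3.14, 3.14, 3.14, 3.14, 3.14].

## Interface

Orientations are given as a 3x3 rotation matrix whose columns are the frame's x, y, z axes.
In Python, from station import readout, get_image, camera_model, manip gives the robot as it stands.
- The arm moves only by the tool jog_arm, never from a script. Its argument "deltas" is a list of rows, each a list of 3 entries, a list of its own where there are three numbers: the closure, from -1 (fully open) to 1 (shut), then the shift along the world's x, y, z in m, then the turn about the world's z in rad. In form: [[jaw, [x, y, z], spin], ...]. A call has 1 to 8 rows; each row shifts and turns the pose as measured when the row begins; what a row does not reach is not made up. A row lasts 1/12 s, in which the tool goes at most 41.7 mm and 7.16 degrees, less where a joint would pass 70% of its speed; a pose out of reach is approached as far as the arm can. A call with a gripper value outside its range is refused whole. The fingers move at their own pace and stop on an object; the grip force is fixed at half the most. Time passes only in rows, so rows that do not move let the fingers close. It gives the time, the measured TCP pose, the force and the opening at its end, in the units of the state.
- readout.read_state(): the state, without advancing time (a new reading comes with each control period).
- get_image(name): name is "side" or "top" or "wrist"; returns the picture (480x640x3 uint8, red, green, blue); there is no depth.
- camera_model(name): a dict with "camera_matrix" (3x3 intrinsics, pixels), "R" (3x3) and "t" (3): a world point X has camera coordinates R X + t. Camera axes: x right, y down, z forward; pixel columns grow to the right and rows downward; lengths in m; the calibration is good to about 2 mm. A picture is of the moment at which its call begins: read the wrist's pose just before it. camera_model takes no time and is no camera call; for the wrist camera it gives the pose at the moment of the call.
- manip.finish_job(): hands the job in, once; it reports no verdict.
The state is a dict: "time_s": time; "joint_positions": joint angles; "qvel": joint speeds; "tau": joint torques, N m; "ee_pos": TCP position; "tcp_rot": TCP orientation; "wrist_force": force on the tool from outside, world axes, zero at the start; "wrist_torque": the same for the moment, N m; "opening": finger opening in m.
Only numpy, scipy, OpenCV 4.12 (cv2) and the standard library are available. Lean on these libraries where they do the work, as an engineer would, in place of code of your own. Each camera call takes 0.05 s, during which the arm holds its last target.

## Task

Get the card frame on the electronics bench loaded and secured: turn the red clamp knob anticlockwise to its stop to free it and slide the orange-toothed keeper fully open, then slide every module on the bench fully home into a free slot of the bay that has the colour of its handle, blue in blue and yellow in yellow. When all are in, slide the keeper fully shut again behind them and turn the knob clockwise to its stop to lock it. Let go of everything and leave the mug, the screwdriver and the meter alone.

Things in the scene. Friction and masses are not known exactly. Their poses are not given: they have to be found in the camera images.
- rack: card frame: fixed grey base plate, top 12 mm above the bench (all sizes in mm), from x = -127 to 71, y = -150 to 255, carrying bays, keeper and knob. Its top is level with the slot floors, so a slab laid on it slides straight in (the keeper strip lies 1.5 lower). Origin: on the bench under the middle of the mouth line; x into the slots, away from the robot; slot centres at y = -105, -35, 35, 105.
- blue_bay: fixed bay with a blue roof plate, 140 wide (y), 66 deep (x), 16 mm high, two slots side by side, 70 apart. Origin: middle of its mouth line at slot-floor level, 12 above the bench; x into the slots, z up. The two bays stand side by side on the frame and may have changed places.
- yellow_bay: fixed bay with a yellow roof plate, 140 wide (y), 66 deep (x), 16 mm high, two slots side by side, 70 apart. Origin: middle of its mouth line at slot-floor level, 12 above the bench; x into the slots, z up. The two bays stand side by side on the frame and may have changed places.
- blue_slot1 (a point): one of two equal slots of the blue bay: the point where a module's origin is when fully home; axes as the module's then (x into the slot). Mouth at x = -1 mm: 56 mm of the slab go in to a solid stop, 54 with the handle stay out. Inside 54.2 wide, 9.8 high above the floor (z = 0); flared lead-ins and lip reach 11 in front of the mouth.
- blue_slot2 (a point): one of two equal slots of the blue bay: the point where a module's origin is when fully home; axes as the module's then (x into the slot). Mouth at x = -1 mm: 56 mm of the slab go in to a solid stop, 54 with the handle stay out. Inside 54.2 wide, 9.8 high above the floor (z = 0); flared lead-ins and lip reach 11 in front of the mouth.
- yellow_slot1 (a point): one of two equal slots of the yellow bay: the point where a module's origin is when fully home; axes as the module's then (x into the slot). Mouth at x = -1 mm: 56 mm of the slab go in to a solid stop, 54 with the handle stay out. Inside 54.2 wide, 9.8 high above the floor (z = 0); flared lead-ins and lip reach 11 in front of the mouth.
- yellow_slot2 (a point): one of two equal slots of the yellow bay: the point where a module's origin is when fully home; axes as the module's then (x into the slot). Mouth at x = -1 mm: 56 mm of the slab go in to a solid stop, 54 with the handle stay out. Inside 54.2 wide, 9.8 high above the floor (z = 0); flared lead-ins and lip reach 11 in front of the mouth.
- keeper (a joint): keeper strip with four orange teeth (8 mm wide, tops 28 above the bench, 3.5 behind the rear ends of home modules), sliding along the frame's y: 0 = shut, a tooth behind the middle of each slot; 0.035 m = fully open, teeth midway between slots, 5 clear of slab sides. Moved by holding its knob; friction about 2 N. A module not fully home blocks it.
- knob (a joint): clamp knob on the keeper strip: 0 = locked, 1.4 rad = free (stop), anticlockwise from above to free; friction 0.05 N m. Locked, its steel dog points to the robot and catches on a block of the frame so that the keeper cannot open; it clears the block from about 1 rad.
- knob_grip (a point): on the red knob's axis, 48 above the bench, at x = -68, y = 175 of the frame when the keeper is shut; moves with it. Grip: upright red bar 44 long by 12 mm thick, 26 to 56 above the bench. Axes turn with the knob: x along the bar, which lies along the frame's x when locked. The dog below it is 14 to 20 above the bench, reaching 37 from the axis.
- blue1: circuit module with blue handle: flat slab 110 (x) by 52 (y) by 8 mm, green board on top, about 0.2 kg; upright blue handle fin 30 (x) by 12 (y), rising 42 above the slab, its middle 31 behind the slab's centre (x = -31). Origin: centre of the slab's underside; x to the plain end that enters first, z up. Starts flat on the bench; may be absent.
- blue2: circuit module with blue handle: flat slab 110 (x) by 52 (y) by 8 mm, green board on top, about 0.2 kg; upright blue handle fin 30 (x) by 12 (y), rising 42 above the slab, its middle 31 behind the slab's centre (x = -31). Origin: centre of the slab's underside; x to the plain end that enters first, z up. Starts flat on the bench; may be absent.
- yellow1: circuit module with yellow handle: flat slab 110 (x) by 52 (y) by 8 mm, green board on top, about 0.2 kg; upright yellow handle fin 30 (x) by 12 (y), rising 42 above the slab, its middle 31 behind the slab's centre (x = -31). Origin: centre of the slab's underside; x to the plain end that enters first, z up. Starts flat on the bench; may be absent.
- yellow2: circuit module with yellow handle: flat slab 110 (x) by 52 (y) by 8 mm, green board on top, about 0.2 kg; upright yellow handle fin 30 (x) by 12 (y), rising 42 above the slab, its middle 31 behind the slab's centre (x = -31). Origin: centre of the slab's underside; x to the plain end that enters first, z up. Starts flat on the bench; may be absent.
- mug: blue mug, 76 mm across, 90 high, standing; not to be disturbed. Origin: centre of its underside.
- driver: green-handled screwdriver, 190 mm long, lying on the bench; not to be disturbed. Origin: under its middle, x along it to the tip.
- meter: yellow hand multimeter, 150 by 75 by 34 mm, lying on the bench; not to be disturbed. Origin: centre of its underside.
Things that resemble listed ones, but are neither listed nor needed, are in the scene too. What is shaped like the blue1 but pink or purple is not meant.

How it is judged:
On the way, in this order (a step that is already met when the one before it is completed fails the run):
1. the knob is turned free while the keeper is still shut (value of joint knob above 1.15 rad and value of joint keeper below 0.006 m), for 0.1 s.
2. the keeper is slid open (value of joint keeper above 0.03 m), for 0.2 s.
3. every module present is fully home in a slot of its own colour, the keeper still open ((distance between blue1 and blue_slot1 below 0.006 m or distance between blue1 and blue_slot2 below 0.006 m) and (distance between blue2 and blue_slot1 below 0.006 m or distance between blue2 and blue_slot2 below 0.006 m) and (distance between yellow1 and yellow_slot1 below 0.006 m or distance between yellow1 and yellow_slot2 below 0.006 m) and (distance between yellow2 and yellow_slot1 below 0.006 m or distance between yellow2 and yellow_slot2 below 0.006 m) and value of joint keeper above 0.028 m), for 0.2 s.
4. the keeper is slid shut (value of joint keeper below 0.004 m), for 0.2 s.
At the end, for the whole second after the job is handed in: every module present rests within 6 mm of fully home in a slot of the bay of its handle's colour, the keeper is within 4 mm of shut and the knob within 0.25 rad of locked ((distance between blue1 and blue_slot1 below 0.006 m or distance between blue1 and blue_slot2 below 0.006 m) and (distance between blue2 and blue_slot1 below 0.006 m or distance between blue2 and blue_slot2 below 0.006 m) and (distance between yellow1 and yellow_slot1 below 0.006 m or distance between yellow1 and yellow_slot2 below 0.006 m) and (distance between yellow2 and yellow_slot1 below 0.006 m or distance between yellow2 and yellow_slot2 below 0.006 m) and value of joint keeper below 0.004 m and value of joint knob below 0.25 rad and linear speed of each of blue1, blue2, yellow1, yellow2 below 0.02 m/s); the robot touches nothing.
It fails at once if the mug is moved more than 30 mm (distance of mug from where it was at the start of the episode above 0.03 m).
It fails at once if the screwdriver is moved more than 30 mm (distance of driver from where it was at the start of the episode above 0.03 m).
It fails at once if the meter is moved more than 30 mm (distance of meter from where it was at the start of the episode above 0.03 m).
Of blue1, blue2, yellow1, yellow2 only 3 to 4 are there at a start; the rules pass over those that are not, and their reading is None.
At some moment in a run one of blue1, blue2, yellow1, yellow2 may be knocked a few centimetres aside while the robot is not near it.
Once in a run the grip may slacken for a moment while it holds something.
It also fails if it takes over 210 s, if anything falls off the work surface, if the arm or the gripper's body presses on something with over 40 N, if the wrist force passes 120 N, or if a joint passes its speed limit or range.

## Working session

There is one attempt and no reset: what is moved stays moved. The work goes in short steps, Python scripts to look and compute and a tool call to move; the robot and the scene stay as the last step left them, time stands still between calls to the robot, and variables do not carry over. Pictures are saved under pics/ and viewed, and the job is handed in when it is done.

Besides the shell and the picture viewer there is one more tool, called after "Emit:" by a JSON object that holds its "api" and its "payload". jog_arm: Moves the arm, as the interface text tells. Its arguments: {"type":"object","properties":{"deltas":{"type":"array"}},"required":["deltas"]}

```bash
mkdir -p pics
python3 - <<'E'
from station import readout,get_image,camera_model
import cv2
for n in ("top","side","wrist"):
    cv2.imwrite(f"pics/{n}0.png",get_image(n)[:,:,::-1])
    c=camera_model(n);print(n,c)
print(readout.read_state())
E
```

```text
top {'camera_matrix': array([[470.15861063,   0.        , 328.21540587],
       [  0.        , 470.15861063, 237.52286906],
       [  0.        ,   0.        ,   1.        ]]), 'R': array([[ 0.02323962, -0.99946161,  0.02316052],
       [-0.99635261, -0.02505754, -0.08156956],
       [ 0.08210599, -0.0211804 , -0.99639851]]), 't': array([-0.0465358 ,  0.45885339,  1.14070526])}
side {'camera_matrix': array([[526.24056908,   0.        , 320.67016265],
       [  0.        , 526.24056908, 245.43974569],
       [  0.        ,   0.        ,   1.        ]]), 'R': array([[-0.92412961, -0.38193939, -0.01033284],
       [-0.25376157,  0.6337628 , -0.73071867],
       [ 0.28563881, -0.67265669, -0.68260051]]), 't': array([0.4101024 , 0.18363008, 1.10417487])}
wrist {'camera_matrix': array([[353.49997989,   0.        , 326.01566175],
       [  0.        , 353.49997989, 244.81261168],
       [  0.        ,   0.        ,   1.        ]]), 'R': array([[ 0.26055761, -0.96545753, -0.0012213 ],
       [-0.92714662, -0.25057068,  0.27859196],
       [-0.26927472, -0.07145693, -0.96040878]]), 't': array
[... 152 characters left out ...]
       1.10929013, -0.08310578]), 'qvel': array([-0.00065859, -0.00226935,  0.0019865 , -0.00372699, -0.00084953,
        0.00070232,  0.00123129]), 'tau': array([ 2.09962505e-03, -5.83290875e+01,  1.53655406e+00, -2.72876877e+01,
       -5.42010879e-02,  1.45222532e-02,  7.74721138e-05]), 'ee_pos': array([ 0.17521508, -0.65139557,  0.22191016]), 'tcp_rot': array([[ 9.65665339e-01,  2.59788812e-01, -4.75089737e-04],
       [ 2.59789218e-01, -9.65664472e-01,  1.29981540e-03],
       [-1.21099780e-04, -1.37860988e-03, -9.99999042e-01]]), 'wrist_force': array([-0.81361594,  0.53322997,  0.01937467]), 'wrist_torque': array([-0.00224293, -0.00262962, -0.04704341]), 'opening': 0.08761723849045491}
```

View pics/top0.png

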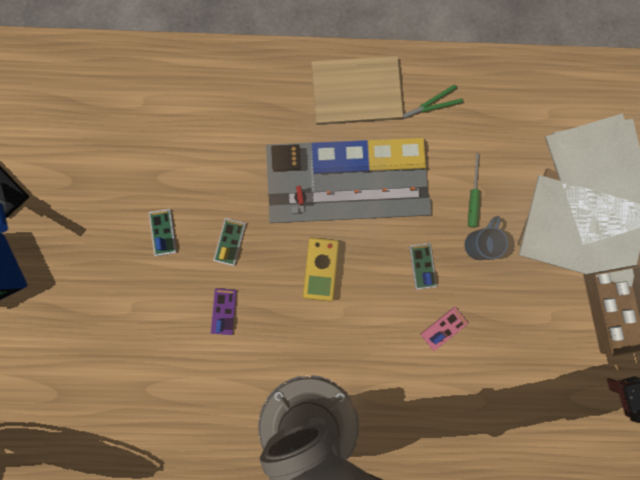

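View pics/side0.png

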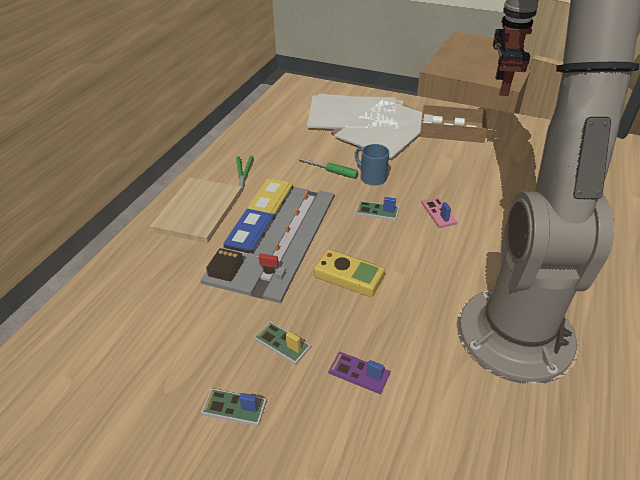

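Top view: green-board modules are at (162,232) with a blue handle, (229,242) yellow and (423,266) blue. The purple slab (224,312) and the pink one (444,328) are decoys. The rack spans about (268–430,140–220) with the knob at (299,196) and the blue bay to the left of the yellow one. I'll enlarge this and measure.

```bash
cat > h.py <<'E'
import numpy as np,cv2
from station import readout,get_image,camera_model
def ray(cm,uv,z):
    K,R,t=cm["camera_matrix"],cm["R"],cm["t"]
    uv=np.atleast_2d(np.asarray(uv,float))
    d=(R.T@np.linalg.inv(K)@np.c_[uv,np.ones(len(uv))].T).T
    o=-R.T@t
    return o+d*((z-o[2])/d[:,2])[:,None]
def proj(cm,P):
    p=np.atleast_2d(P)@cm["R"].T+cm["t"]; q=p@cm["camera_matrix"].T
    return q[:,:2]/q[:,2:]
def grab(n,tag=None):
    cm=camera_model(n);im=get_image(n)[:,:,::-1].copy()
    if tag: cv2.imwrite(f"pics/{tag}.png",im)
    return cm,im
def st():
    s=readout.read_state();r=s["tcp_rot"]
    print("t%.2f"%s["time_s"],"tcp",s["ee_pos"].round(4),"yaw(tool y) %.4f"%np.arctan2(r[1,1],r[0,1]),"z",r[:,2].round(3),"F",s["wrist_force"].round(1),"open %.4f"%s["opening"],"q",s["joint_positions"].round(2))
    return s
E
python3 - <<'E'
import cv2
im=cv2.imread("pics/top0.png")
a=cv2.resize(im[125:285,140:440],None,fx=2.6,fy=2.6,interpolation=cv2.INTER_CUBIC);cv2.imwrite("pics/topz.png",a)
im=cv2.imread("pics/side0.png")
a=cv2.resize(im[170:430,190:400],None,fx=2.3,fy=2.3,interpolation=cv2.INTER_CUBIC);cv2.imwrite("pics/sidez.png",a)
E
```

```text
(no output)
```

View pics/topz.png

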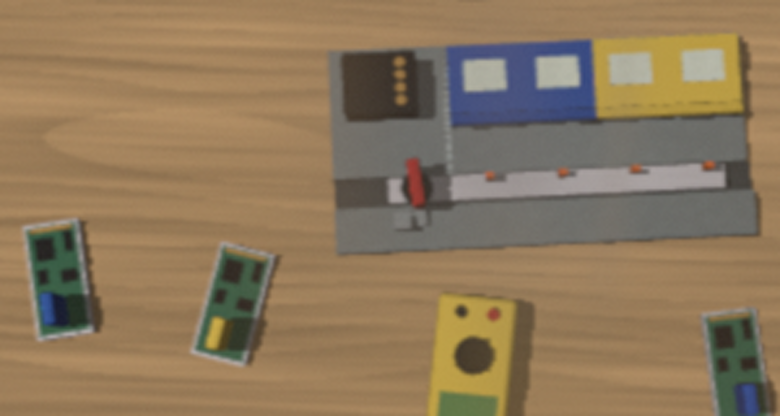

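View pics/sidez.png

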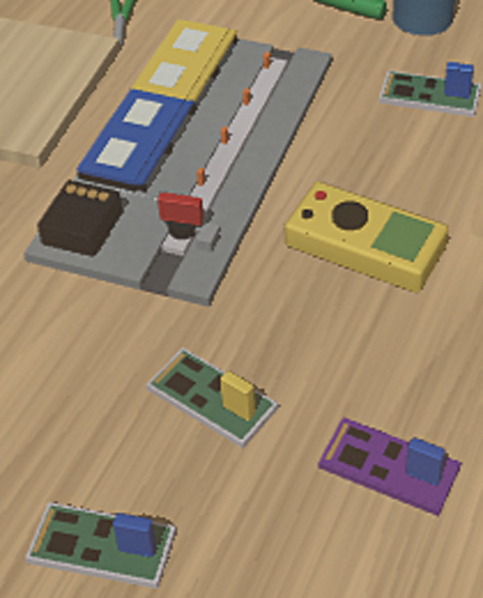

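Crop confirms: the boards at top-zoom (58,280), (232,303) and (735,360) are green, with blue, yellow and blue handles. Those are the three modules (one yellow is absent). Purple and pink have no green board. Next: coarse poses.

```bash
cat >> h.py <<'E'
def rigid(A,B): # B ~ R A + t (2D)
    A=np.asarray(A,float);B=np.asarray(B,float)[:,:2];a=A.mean(0);b=B.mean(0)
    H=(A-a).T@(B-b);th=np.arctan2(H[0,1]-H[1,0],H[0,0]+H[1,1])
    R=np.array([[np.cos(th),-np.sin(th)],[np.sin(th),np.cos(th)]]);t=b-R@a
    return th,t,np.linalg.norm(A@R.T+t-B,axis=1)
E
python3 - <<'E'
from h import *
cm=camera_model("top")
z=lambda l:np.array(l)/2.6+[140,125]
th,t,e=rigid([[.071,.255],[-.127,.255],[-.127,-.15]],ray(cm,z([[330,53],[337,254],[757,234]]),.012));print("rack",th,t,e)
im=cv2.imread("pics/top0.png");hsv=cv2.cvtColor(im,cv2.COLOR_BGR2HSV)
# module slabs: not wood: green or light-grey; use boards
g=cv2.inRange(hsv,(40,40,30),(95,255,255))
n,l,s,c=cv2.connectedComponentsWithStats(cv2.morphologyEx(g,cv2.MORPH_CLOSE,np.ones((7,7))))
for i in range(1,n):
    if s[i,4]>150:
        p=cv2.minAreaRect(np.argwhere(l==i)[:,::-1].astype(np.float32));print(s[i],p,ray(cm,p[0],.008))
for nm,lo,hi in (("b",(105,130,40),(125,255,255)),("y",(20,150,110),(32,255,255))):
    m=cv2.inRange(hsv,lo,hi);n,l,s,c=cv2.connectedComponentsWithStats(m)
    for i in range(1,n):
        if s[i,4]>20: print(nm,s[i],c[i],ray(cm,c[i],.045))
E
```

```text
rack 0.0744460184331211 [ 0.63852308 -0.13427094] [0.00183973 0.00081485 0.00125817]
[420  85  43  27 413] ((439.86505126953125, 101.49633026123047), (18.788196563720703, 41.382362365722656), 64.98310852050781) [[ 0.8181361 -0.3140308  0.008    ]]
[468 189  11  38 337] ((473.4644775390625, 207.49746704101562), (9.262116432189941, 37.404701232910156), 4.085616588592529) [[ 0.54596562 -0.40028863  0.008     ]]
[150 213  24  41 589] ((161.77000427246094, 232.38999938964844), (39.73939895629883, 18.101932525634766), 81.8698959350586) [[0.46315639 0.37626708 0.008     ]]
[216 222  27  41 560] ((228.57691955566406, 242.38461303710938), (17.628862380981445, 38.678253173828125), 15.255120277404785) [[0.44248857 0.21085424 0.008     ]]
[412 247  23  40 547] ((423.0500183105469, 266.35003662109375), (39.4565544128418, 17.253402709960938), 81.8698959350586) [[ 0.39469966 -0.27351157  0.008     ]]
[308 277  22  18 330] ((318.77227783203125, 285.2772521972656), (20.099750518798828, 16.51761817932129), 5.710592269897461) [[ 0.34188963 -0.01509208  0.008     ]]
b [353 142  15  28 184] [361.71195652
[... 249 characters left out ...]
12  71] [158.64788732 243.3943662 ] [[0.43345973 0.37002404 0.045     ]]
b [425 273   6  12  44] [427.79545455 278.06818182] [[ 0.36585333 -0.27685029  0.045     ]]
b [216 320   5  12  39] [218.20512821 325.56410256] [[0.2424832  0.22024422 0.045     ]]
b [434 335   9   8  30] [438.43333333 338.46666667] [[ 0.22299869 -0.30317299  0.045     ]]
y [385 138  40  32 800] [404.715 155.12 ] [[ 0.66553042 -0.21809585  0.045     ]]
y [369 141  10  29 115] [371.7826087  151.66956522] [[ 0.6717751  -0.13688367  0.045     ]]
y [303 238  34  63 966] [319.54244306 265.6573499 ] [[ 0.38948464 -0.01563915  0.045     ]]
y [220 247   7  12  51] [222.70588235 252.84313725] [[0.41459385 0.2167933  0.045     ]]
```

Emit:
{"api": "jog_arm", "payload": {"deltas": [[-1, [0.019, 0.035, 0.003], -0.02], [-1, [0.019, 0.035, 0.003], -0.02], [-1, [0.019, 0.035, 0.003], -0.02], [-1, [0.019, 0.035, 0.003], -0.02], [-1, [0.019, 0.035, 0.003], -0.02], [-1, [0.019, 0.035, 0.003], -0.02], [-1, [0.019, 0.035, 0.003], -0.02], [-1, [0.019, 0.035, 0.003], -0.02]]}}

```text
time_s: 0.82
ee_pos: [0.3212, -0.3654, 0.242]
tcp_rot: [[0.997, 0.079, -0.008], [0.079, -0.997, 0.003], [-0.007, -0.004, -1.0]]
wrist_force: [1.0, 0.1, -0.7]
opening: 0.0874
```

```bash
python3 -c "
from h import *;st()"
```

```text
t0.82 tcp [ 0.3212 -0.3654  0.242 ] yaw(tool y) -1.4919 z [-0.008  0.003 -1.   ] F [ 1.   0.1 -0.7] open 0.0874 q [ 0.8   0.15 -0.09  1.96  0.02  1.04 -0.79]
```

Emit:
{"api": "jog_arm", "payload": {"deltas": [[-1, [0.02, 0.035, 0.0], 0], [-1, [0.02, 0.035, 0], 0], [-1, [0.02, 0.035, 0], 0], [-1, [0.02, 0.035, 0], 0], [-1, [0.02, 0.035, 0], 0], [-1, [0.02, 0.035, 0], 0], [-1, [0.02, 0.035, 0], 0], [-1, [0.02, 0.035, 0], 0]]}}

```text
time_s: 1.48
ee_pos: [0.4824, -0.0738, 0.2435]
tcp_rot: [[0.997, 0.075, -0.005], [0.075, -0.997, -0.0], [-0.005, -0.0, -1.0]]
wrist_force: [1.6, -0.8, -0.1]
opening: 0.0879
```

Emit:
{"api": "jog_arm", "payload": {"deltas": [[-1, [0.02, 0.035, 0.0], 0], [-1, [0.02, 0.035, 0], 0], [-1, [0.02, 0.03, 0], 0], [-1, [0, 0, 0], 0]]}}

```text
time_s: 1.82
ee_pos: [0.5456, 0.0397, 0.2438]
tcp_rot: [[0.996, 0.085, -0.003], [0.085, -0.996, 0.004], [-0.003, -0.004, -1.0]]
wrist_force: [-0.7, 1.2, 0.7]
opening: 0.0879
```

```bash
python3 -c "
from h import *;st();grab('wrist','w1');st()"
```

```text
t1.82 tcp [0.5456 0.0397 0.2438] yaw(tool y) -1.4859 z [-0.003  0.004 -1.   ] F [-0.7  1.2  0.7] open 0.0879 q [ 0.18  0.28 -0.44  1.81  0.13  1.08 -1.79]
t1.87 tcp [0.5442 0.0368 0.2434] yaw(tool y) -1.4876 z [-0.005  0.002 -1.   ] F [ 0.6 -0.1 -0.5] open 0.0878 q [ 0.18  0.28 -0.43  1.82  0.13  1.08 -1.79]
```

View pics/w1.png

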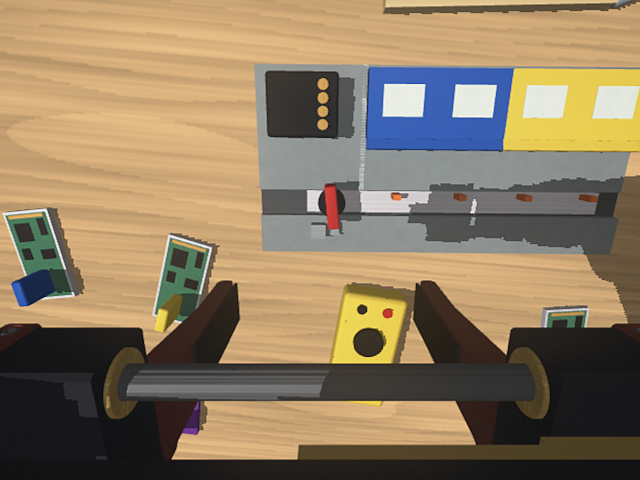

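Run:
```python
import cv2
im=cv2.imread("pics/w1.png")
cv2.imwrite("pics/w1z.png",cv2.resize(im[50:270,240:640],None,fx=2,fy=2,interpolation=cv2.INTER_CUBIC))
```

```text
(no output)
```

View pics/w1z.png

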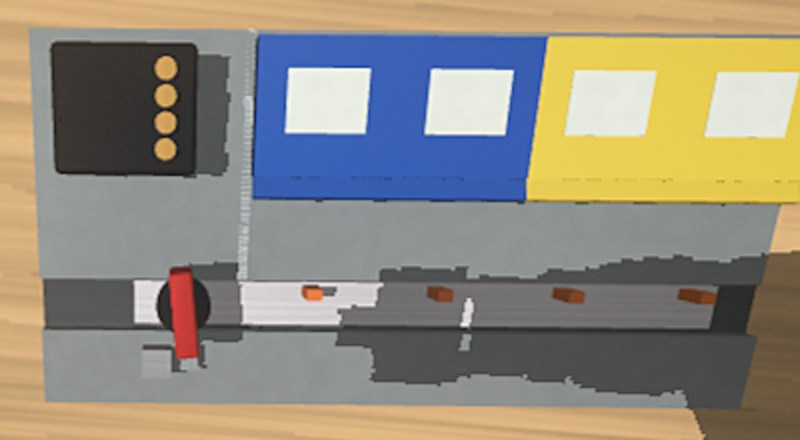

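Run:
```python
from h import *
cm=camera_model("wrist")
z=lambda l:np.array(l)/2.+[240,50]
W=np.r_[ray(cm,z([[30,29],[46,402],[742,408]]),.012),ray(cm,z([[547,37],[257,36],[527,179],[254,178]]),.028)]
A=[[.071,.255],[-.127,.255],[-.127,-.15],[.066,0],[.066,.14],[0,0],[0,.14]]
for s in (slice(0,3),slice(3,7),slice(0,7)):
    th,t,e=rigid(A[s],W[s]);print(th,t,e*1e3)
R=np.array([[np.cos(th),-np.sin(th)],[np.sin(th),np.cos(th)]])
print("knob",R@[-.068,.175]+t, "bar ends seen",ray(cm,z([[180,268],[187,357]]),.056))
print(proj(cm,[[*(R@[-.09,.175]+t),.056],[*(R@[-.046,.175]+t),.056]])*2-[480,100])
```

```text
0.07675798480670046 [ 0.63701561 -0.13777683] [0.62246052 0.5971327  0.15339311]
0.08162387229738952 [ 0.63669247 -0.13631202] [0.17608102 0.30393506 0.20750157 0.58441672]
0.07862993254624139 [ 0.63679925 -0.13683684] [1.25313351 1.21362921 0.84813421 0.81231834 1.14077496 0.74176384
 0.3181368 ]
knob [0.55526329 0.03228113] bar ends seen [[0.58016139 0.03686047 0.056     ]
 [0.53582417 0.02942118 0.056     ]]
[[184.34150998 361.56770096]
 [185.26264181 274.56290945]]
```

Emit:
{"api": "jog_arm", "payload": {"deltas": [[-1, [0.01, -0.005, -0.03], 0], [-1, [0, 0, -0.03], 0], [-1, [0, 0, -0.03], 0], [-1, [0, 0, -0.03], 0], [-1, [0, 0, -0.03], 0], [-1, [0, 0, -0.02], 0], [-1, [0, 0, 0], 0]]}}

```text
time_s: 2.45
ee_pos: [0.5527, 0.0238, 0.0684]
tcp_rot: [[0.997, 0.078, -0.002], [0.078, -0.997, -0.003], [-0.002, 0.002, -1.0]]
wrist_force: [0.1, -0.2, 0.3]
opening: 0.0876
```

```bash
python3 -c "
from h import *;st()"
```

```text
t2.45 tcp [0.5527 0.0238 0.0684] yaw(tool y) -1.4928 z [-0.002 -0.003 -1.   ] F [ 0.1 -0.2  0.3] open 0.0876 q [ 0.13  0.5  -0.37  1.95  0.27  0.73 -1.89]
```

Emit:
{"api": "jog_arm", "payload": {"deltas": [[-1, [0.003, 0.009, -0.01], 0], [-1, [0, 0, -0.015], 0], [-1, [0, 0, -0.01], 0], [-1, [0, 0, 0], 0]]}}

```text
time_s: 2.78
ee_pos: [0.557, 0.031, 0.0338]
tcp_rot: [[0.997, 0.073, 0.0], [0.073, -0.997, -0.004], [0.0, 0.004, -1.0]]
wrist_force: [-0.1, -0.4, 0.2]
opening: 0.088
```

```bash
python3 -c "
from h import *;st();grab('wrist','w2')"
```

```text
t2.78 tcp [0.557  0.031  0.0338] yaw(tool y) -1.4973 z [ 0.    -0.004 -1.   ] F [-0.1 -0.4  0.2] open 0.0880 q [ 0.1   0.56 -0.35  1.96  0.3   0.67 -1.93]
```

View pics/w2.png

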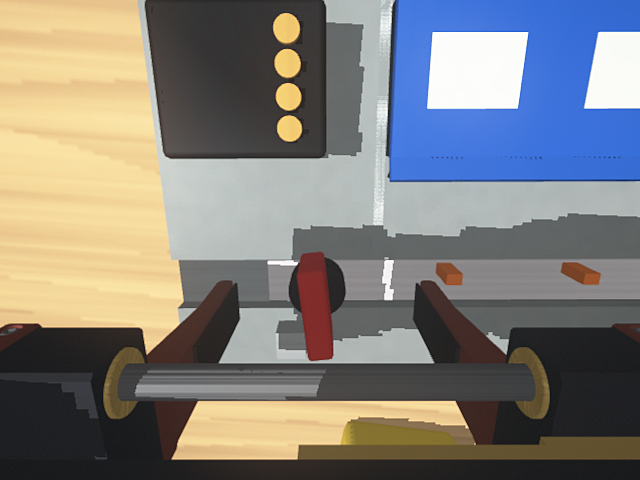

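The red bar is centred between the fingers at (315,305). Closing on it.

Emit:
{"api": "jog_arm", "payload": {"deltas": [[1, [0, 0, 0], 0], [1, [0, 0, 0], 0], [1, [0, 0, 0], 0], [1, [0, 0, 0], 0], [1, [0, 0, 0], 0], [1, [0, 0, 0], 0], [1, [0, 0, 0], 0], [1, [0, 0, 0], 0]]}}

```text
time_s: 3.5
ee_pos: [0.5611, 0.0314, 0.0397]
tcp_rot: [[0.997, 0.073, 0.01], [0.073, -0.997, -0.003], [0.009, 0.004, -1.0]]
wrist_force: [0.1, -0.5, 0.1]
opening: 0.0381
```

```bash
python3 -c "
from h import *;st();grab('wrist','w3')"
```

```text
t3.50 tcp [0.5611 0.0314 0.0397] yaw(tool y) -1.4979 z [ 0.01  -0.003 -1.   ] F [ 0.1 -0.5  0.1] open 0.0381 q [ 0.1   0.55 -0.35  1.95  0.3   0.67 -1.93]
```

View pics/w3.png

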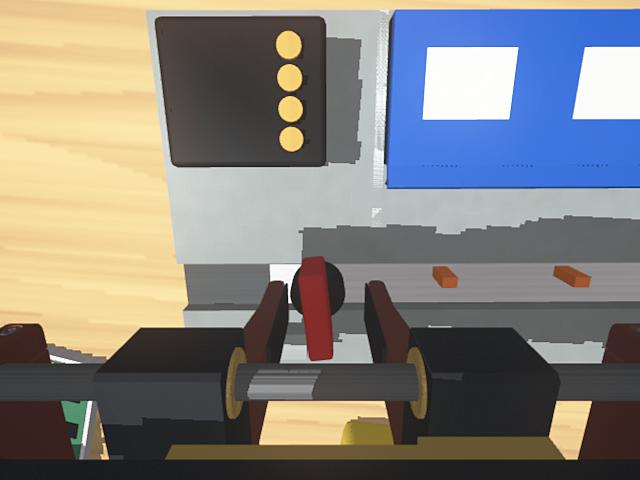

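Emit:
{"api": "jog_arm", "payload": {"deltas": [[1, [-0.003, 0, -0.006], 0], [1, [0, 0, -0.002], 0], [1, [0, 0, 0], 0], [1, [0, 0, 0], 0], [1, [0, 0, 0], 0], [1, [0, 0, 0], 0]]}}

```text
time_s: 4.05
ee_pos: [0.5582, 0.0365, 0.0316]
tcp_rot: [[0.997, 0.077, 0.011], [0.077, -0.997, 0.002], [0.012, -0.001, -1.0]]
wrist_force: [-0.4, -0.6, 3.0]
opening: 0.0121
```

```bash
python3 -c "
from h import *;st();grab('wrist','w3')"
```

```text
t4.05 tcp [0.5582 0.0365 0.0316] yaw(tool y) -1.4940 z [ 0.011  0.002 -1.   ] F [-0.4 -0.6  3. ] open 0.0121 q [ 0.09  0.56 -0.35  1.96  0.3   0.65 -1.94]
```

Emit:
{"api": "jog_arm", "payload": {"deltas": [[1, [0, 0, 0], 0.12], [1, [0, 0, 0], 0.12], [1, [0, 0, 0], 0.12], [1, [0, 0, 0], 0.12], [1, [0, 0, 0], 0.12], [1, [0, 0, 0], 0.12]]}}

```text
time_s: 4.6
ee_pos: [0.5584, 0.0364, 0.0316]
tcp_rot: [[0.681, 0.732, 0.008], [0.732, -0.681, 0.009], [0.012, 0.0, -1.0]]
wrist_force: [-0.6, 1.4, 2.5]
opening: 0.0119
```

```bash
python3 -c "
from h import *;st()"
```

```text
t4.60 tcp [0.5584 0.0364 0.0316] yaw(tool y) -0.7490 z [ 0.008  0.009 -1.   ] F [-0.6  1.4  2.5] open 0.0119 q [ 0.24  0.6  -0.54  1.95  0.45  0.7  -1.32]
```

Turning cleanly with little force; I'll continue to the stop (+0.66 rad).

Emit:
{"api": "jog_arm", "payload": {"deltas": [[1, [0, 0, 0], 0.12], [1, [0, 0, 0], 0.12], [1, [0, 0, 0], 0.12], [1, [0, 0, 0], 0.12], [1, [0, 0, 0], 0.12], [1, [0, 0, 0], 0.06], [1, [0, 0, 0], 0.0]]}}

```text
time_s: 5.18
ee_pos: [0.5586, 0.0361, 0.0316]
tcp_rot: [[0.058, 0.998, 0.0], [0.998, -0.058, 0.015], [0.015, -0.0, -1.0]]
wrist_force: [-2.0, 1.6, 4.7]
opening: 0.0122
```

```bash
python3 -c "
from h import *;print(st()['wrist_torque']);grab('wrist','w4');grab('top','t4')"
```

```text
t5.18 tcp [0.5586 0.0361 0.0316] yaw(tool y) -0.0584 z [ 0.     0.015 -1.   ] F [-2.   1.6  4.7] open 0.0122 q [ 0.37  0.65 -0.71  1.94  0.58  0.76 -0.72]
[ 0.20648839  0.21416753 -0.59318635]
```

View pics/w4.png

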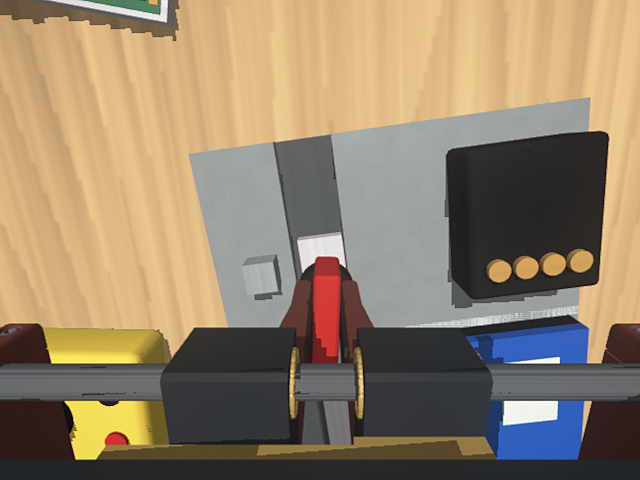

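Bar now across, stop reached (torque −0.59 Nm). Sliding keeper along frame +y.

Emit:
{"api": "jog_arm", "payload": {"deltas": [[1, [-0.0005, 0.007, 0], 0], [1, [-0.0005, 0.007, 0], 0], [1, [-0.0005, 0.007, 0], 0], [1, [-0.0005, 0.007, 0], 0], [1, [-0.0005, 0.007, 0], 0]]}}

```text
time_s: 5.7
ee_pos: [0.5566, 0.0638, 0.0316]
tcp_rot: [[0.08, 0.997, -0.001], [0.997, -0.08, 0.006], [0.006, -0.001, -1.0]]
wrist_force: [-0.7, -2.1, 4.5]
opening: 0.0117
```

```bash
python3 -c "
from h import *;print(st()['wrist_torque'])"
```

```text
t5.70 tcp [0.5566 0.0638 0.0316] yaw(tool y) -0.0797 z [-0.001  0.006 -1.   ] F [-0.7 -2.1  4.5] open 0.0117 q [ 0.31  0.65 -0.7   1.94  0.58  0.77 -0.8 ]
[-0.34064022  0.12729241 -0.41732155]
```

Emit:
{"api": "jog_arm", "payload": {"deltas": [[1, [-0.0005, 0.007, 0], 0], [1, [0, 0.004, 0], 0], [1, [0, 0.003, 0], 0], [1, [0, 0.002, 0], 0]]}}

```text
time_s: 6.03
ee_pos: [0.556, 0.0709, 0.0315]
tcp_rot: [[0.09, 0.996, -0.003], [0.996, -0.09, -0.01], [-0.01, -0.002, -1.0]]
wrist_force: [-1.3, -3.2, 6.1]
opening: 0.0116
```

```bash
python3 -c "
from h import *;print(st()['wrist_torque']);grab('top','t5')
im=cv2.imread('pics/t5.png');cv2.imwrite('pics/t5z.png',cv2.resize(im[125:285,140:440],None,fx=2.6,fy=2.6,interpolation=cv2.INTER_CUBIC))"
```

```text
t6.03 tcp [0.556  0.0709 0.0315] yaw(tool y) -0.0901 z [-0.003 -0.01  -1.   ] F [-1.3 -3.2  6.1] open 0.0116 q [ 0.28  0.65 -0.68  1.93  0.59  0.78 -0.84]
[-0.2755407   0.22213837 -0.05213173]
```

View pics/t5z.png

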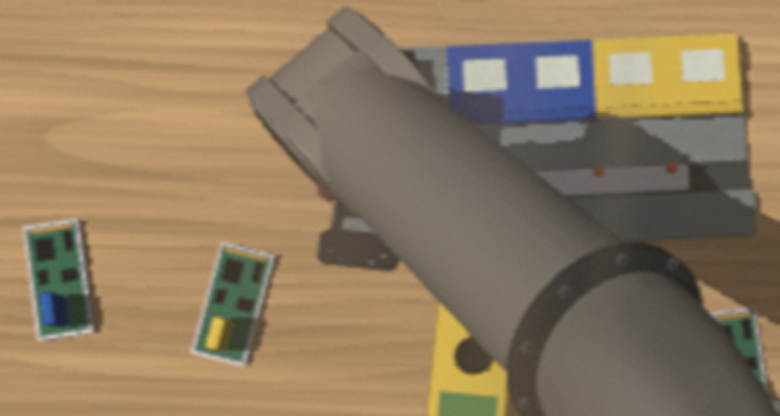

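Teeth shifted 37 zoom px ≈ 34 mm, to midway between the slots. One last push to the stop, then release and lift.

Emit:
{"api": "jog_arm", "payload": {"deltas": [[1, [0, 0.004, 0], 0], [1, [0, 0.004, 0], 0], [-1, [0, 0, 0], 0], [-1, [0, 0, 0], 0], [-1, [0, 0, 0], 0], [-1, [0, 0, 0], 0], [-1, [0, 0, 0.0], 0], [-1, [0, 0, 0.01], 0]]}}

```text
time_s: 6.75
ee_pos: [0.5542, 0.0692, 0.0388]
tcp_rot: [[0.097, 0.995, -0.009], [0.995, -0.097, -0.024], [-0.025, -0.007, -1.0]]
wrist_force: [-0.3, -0.7, -0.9]
opening: 0.0483
```

```bash
python3 -c "
from h import *;print(st()['wrist_torque'])"
```

```text
t6.75 tcp [0.5542 0.0692 0.0388] yaw(tool y) -0.0976 z [-0.009 -0.024 -1.   ] F [-0.3 -0.7 -0.9] open 0.0483 q [ 0.27  0.64 -0.69  1.93  0.58  0.8  -0.84]
[-0.05904774 -0.01344886 -0.00524691]
```

Emit:
{"api": "jog_arm", "payload": {"deltas": [[-0.6, [0, 0, 0.03], 0], [-0.6, [0, 0, 0.04], 0], [-0.6, [-0.01, 0, 0.04], -0.12], [-0.6, [-0.02, 0.02, 0.03], -0.12], [-0.6, [-0.02, 0.02, 0.01], -0.12], [-0.6, [-0.02, 0.02, 0], -0.12], [-0.6, [-0.02, 0.02, 0], -0.12], [-0.6, [-0.02, 0.02, 0], -0.12]]}}

```text
time_s: 7.42
ee_pos: [0.4432, 0.1708, 0.2008]
tcp_rot: [[0.745, 0.667, -0.014], [0.667, -0.745, -0.001], [-0.011, -0.008, -1.0]]
wrist_force: [0.5, 1.5, -0.6]
opening: 0.0703
```

Emit:
{"api": "jog_arm", "payload": {"deltas": [[-0.6, [-0.01, 0.02, 0.0], -0.12], [-0.6, [0, 0.02, 0], -0.12], [-0.6, [0, 0.02, 0], -0.12], [-0.6, [0, 0, 0], -0.12], [-0.6, [0, 0, 0], -0.12], [-0.6, [0, 0, 0], -0.12], [-0.6, [0, 0, 0], -0.12], [-0.6, [0, 0, 0], -0.1]]}}

```text
time_s: 8.08
ee_pos: [0.424, 0.2433, 0.2081]
tcp_rot: [[0.971, -0.237, -0.004], [-0.237, -0.971, 0.013], [-0.007, -0.012, -1.0]]
wrist_force: [-0.5, 0.9, 0.7]
opening: 0.0701
```

```bash
python3 -c "
from h import *;st();c,im=grab('wrist','w6');st();print(camera_model('wrist'))"
```

```text
t8.08 tcp [0.424  0.2433 0.2081] yaw(tool y) -1.8105 z [-0.004  0.013 -1.   ] F [-0.5  0.9  0.7] open 0.0701 q [-0.09  0.24 -0.63  1.97  0.16  0.97 -2.6 ]
t8.13 tcp [0.4239 0.2434 0.2082] yaw(tool y) -1.8156 z [-0.003  0.013 -1.   ] F [ 0.   0.6 -0.5] open 0.0701 q [-0.09  0.24 -0.62  1.97  0.16  0.97 -2.61]
{'camera_matrix': array([[353.49997989,   0.        , 326.01566175],
       [  0.        , 353.49997989, 244.81261168],
       [  0.        ,   0.        ,   1.        ]]), 'R': array([[-0.24162678, -0.97030004, -0.01158977],
       [-0.93105789,  0.22845641,  0.28449759],
       [-0.27340027,  0.07953299, -0.9586067 ]]), 't': array([0.34136613, 0.30763732, 0.47250649])}
```

View pics/w6.png

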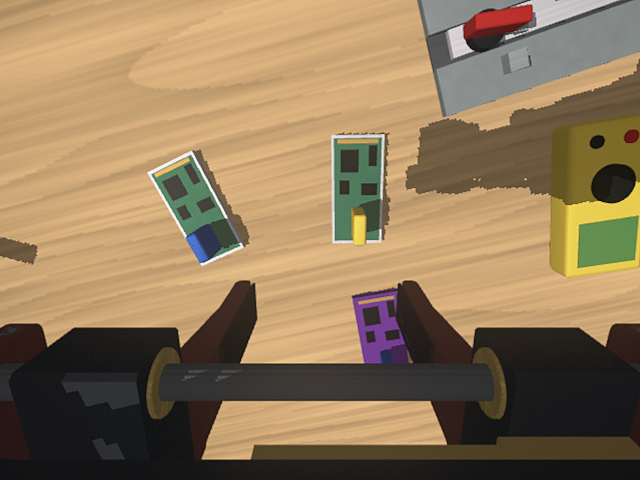

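The yellow module is at (358,188), aligned nearly upright. Its grasp fin is at (360,225). The second blue module is at (197,208).

```bash
cat >> h.py <<'E'
def module(cm,im,uv,z=.008,rad=75):
    """slab pose from image: white rim + green board, min-area rectangle of corners cast on z"""
    hsv=cv2.cvtColor(im,cv2.COLOR_BGR2HSV)
    g=cv2.inRange(hsv,(45,50,20),(95,255,255))|cv2.inRange(hsv,(0,0,150),(179,45,255))
    m=np.zeros_like(g);cv2.circle(m,tuple(int(v) for v in uv),rad,255,-1)
    g=cv2.morphologyEx(g&m,cv2.MORPH_CLOSE,np.ones((9,9)))
    g=cv2.morphologyEx(g,cv2.MORPH_OPEN,np.ones((5,5)))
    n,l,s,c=cv2.connectedComponentsWithStats(g)
    i=1+np.argmax(s[1:,4]); pts=np.argwhere(l==i)[:,::-1].astype(float)
    W=ray(cm,pts,z)[:,:2]
    r=cv2.minAreaRect((W*1000).astype(np.float32));b=cv2.boxPoints(r)/1000
    c0=np.array(r[0])/1000
    e=b[1]-b[0];f=b[2]-b[1]
    v=e if np.linalg.norm(e)>np.linalg.norm(f) else f
    return c0,np.arctan2(v[1],v[0]),np.array(r[1]),proj(cm,np.c_[b,[z]*4])
E
python3 - <<'E'
from h import *
cm=camera_model("wrist");im=cv2.imread("pics/w6.png")
for uv in ((358,188),(197,208)):
    c,a,s,b=module(cm,im,uv);print(c,a,s,b.round().tolist())
th,t,e=rigid([[.055,.026],[.055,-.026],[-.055,-.026],[-.055,.026]],ray(cm,[(332,135),(384,134.5),(382,242.5),(333,243)],.008));print(th,t,e)
th,t,e=rigid([[.055,.026],[.055,-.026],[-.055,-.026],[-.055,.026]],ray(cm,[(149,173),(194,151),(243,246),(203,266)],.008));print(th,t,e)
hsv=cv2.cvtColor(im,cv2.COLOR_BGR2HSV)
E
```

```text
[0.44358356 0.20888141] -0.23307064 [ 52.46086502 109.66395569] [[381.0, 242.0], [385.0, 134.0], [331.0, 134.0], [331.0, 242.0]]
[0.4632757  0.37524094] 0.17958906 [110.25066376  52.24856949] [[201.0, 266.0], [244.0, 247.0], [191.0, 150.0], [147.0, 172.0]]
-0.22488810876425713 [0.44276024 0.20816184] [0.00059001 0.00086818 0.00011749 0.00029521]
0.17594253709470323 [0.46257204 0.37389145] [0.00095398 0.00106223 0.0023539  0.00048269]
```

Emit:
{"api": "jog_arm", "payload": {"deltas": [[-0.6, [-0.011, -0.028, -0.02], 0.015], [-0.6, [0, 0, -0.03], 0], [-0.6, [0, 0, -0.03], 0], [-0.6, [0, 0, -0.03], 0], [-0.6, [0, 0, -0.02], 0], [-0.6, [0, 0, 0], 0]]}}

```text
time_s: 8.63
ee_pos: [0.4138, 0.2171, 0.0794]
tcp_rot: [[0.978, -0.21, 0.007], [-0.21, -0.978, 0.019], [0.002, -0.02, -1.0]]
wrist_force: [-0.1, -0.4, 0.3]
opening: 0.0702
```

```bash
python3 -c "
from h import *;st()"
```

```text
t8.63 tcp [0.4138 0.2171 0.0794] yaw(tool y) -1.7824 z [ 0.007  0.019 -1.   ] F [-0.1 -0.4  0.3] open 0.0702 q [-0.14  0.39 -0.56  2.14  0.32  0.67 -2.69]
```

Emit:
{"api": "jog_arm", "payload": {"deltas": [[-0.6, [-0.001, -0.001, -0.025], -0.02], [-0.6, [0, 0, -0.02], 0], [-0.6, [0, 0, -0.012], 0], [-0.6, [0, 0, 0], 0]]}}

```text
time_s: 8.97
ee_pos: [0.4147, 0.2182, 0.0246]
tcp_rot: [[0.975, -0.222, 0.01], [-0.222, -0.975, 0.021], [0.005, -0.023, -1.0]]
wrist_force: [-0.8, 0.3, -0.5]
opening: 0.0702
```

```bash
python3 -c "
from h import *;st();grab('wrist','w7')"
```

```text
t8.97 tcp [0.4147 0.2182 0.0246] yaw(tool y) -1.7947 z [ 0.01   0.021 -1.   ] F [-0.8  0.3 -0.5] open 0.0702 q [-0.2   0.49 -0.49  2.17  0.41  0.54 -2.79]
```

View pics/w7.png

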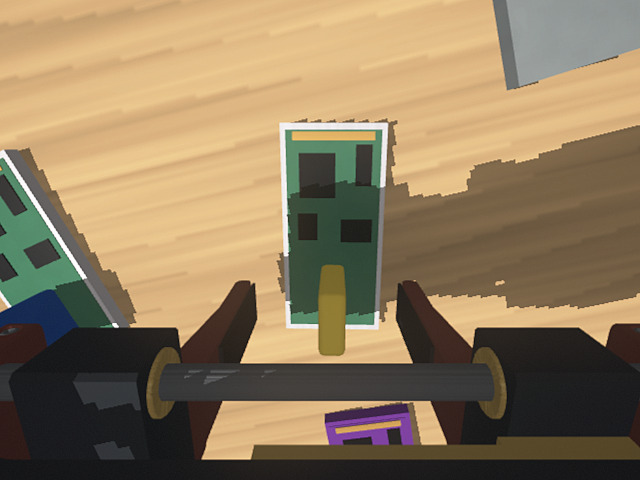

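Emit:
{"api": "jog_arm", "payload": {"deltas": [[1, [-0.001, -0.001, -0.004], 0], [1, [0, 0, 0], 0], [1, [0, 0, 0], 0], [1, [0, 0, 0], 0], [1, [0, 0, 0], 0], [1, [0, 0, 0], 0], [1, [0, 0, 0], 0], [1, [0, 0, 0], 0]]}}

```text
time_s: 9.68
ee_pos: [0.4183, 0.2198, 0.0277]
tcp_rot: [[0.975, -0.22, 0.021], [-0.221, -0.975, 0.026], [0.014, -0.03, -0.999]]
wrist_force: [0.3, -0.9, -1.3]
opening: 0.0206
```

Emit:
{"api": "jog_arm", "payload": {"deltas": [[1, [0, 0, 0], 0], [1, [0, 0, 0], 0], [1, [0, 0, 0], 0]]}}

```text
time_s: 9.93
ee_pos: [0.4177, 0.2187, 0.0278]
tcp_rot: [[0.975, -0.221, 0.019], [-0.222, -0.975, 0.024], [0.013, -0.028, -1.0]]
wrist_force: [-0.4, -0.0, 2.8]
opening: 0.0118
```

```bash
python3 -c "
from h import *;st();grab('wrist','w8')"
```

```text
t9.93 tcp [0.4177 0.2187 0.0278] yaw(tool y) -1.7941 z [ 0.019  0.024 -1.   ] F [-0.4 -0.   2.8] open 0.0118 q [-0.2   0.48 -0.49  2.17  0.42  0.54 -2.79]
```

View pics/w8.png

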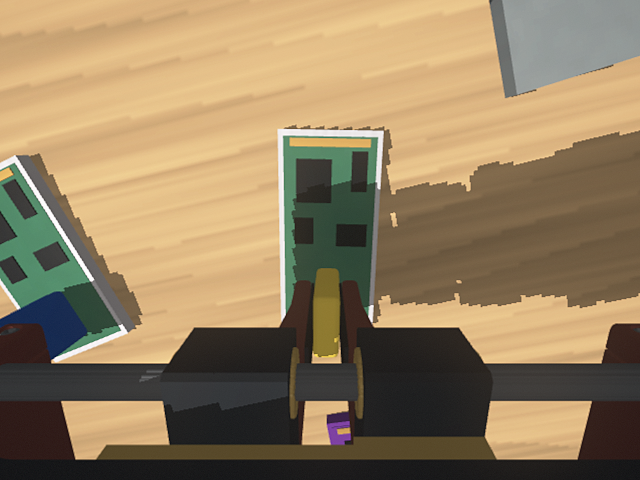

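Emit:
{"api": "jog_arm", "payload": {"deltas": [[1, [0, 0, 0.02], 0], [1, [0, 0, 0.03], 0], [1, [0, 0, 0.03], 0], [1, [0, 0, 0.015], 0.04], [1, [0.008, -0.03, 0], 0.04], [1, [0.008, -0.03, 0], 0.04], [1, [0.008, -0.03, 0], 0.04], [1, [0.008, -0.03, 0], 0.04]]}}

```text
time_s: 10.65
ee_pos: [0.446, 0.103, 0.1258]
tcp_rot: [[1.0, 0.003, 0.011], [0.003, -1.0, 0.031], [0.011, -0.031, -0.999]]
wrist_force: [-0.1, 0.0, -2.2]
opening: 0.0121
```

Emit:
{"api": "jog_arm", "payload": {"deltas": [[1, [0.008, -0.03, 0], 0.04], [1, [0.008, -0.03, 0], 0.04], [1, [0.008, -0.03, 0], 0.02], [1, [0.008, -0.03, 0], 0], [1, [0.008, -0.03, 0], 0], [1, [0.008, -0.03, 0], 0], [1, [0.008, -0.03, 0], 0], [1, [0.008, -0.03, 0], 0]]}}

```text
time_s: 11.32
ee_pos: [0.5085, -0.1492, 0.1229]
tcp_rot: [[0.993, 0.115, 0.005], [0.114, -0.993, 0.033], [0.009, -0.032, -0.999]]
wrist_force: [0.1, -0.2, -1.3]
opening: 0.0117
```

```bash
python3 -c "
from h import *;st();grab('wrist','w9')"
```

```text
t11.32 tcp [ 0.5085 -0.1492  0.1229] yaw(tool y) -1.4558 z [ 0.005  0.033 -0.999] F [ 0.1 -0.2 -1.3] open 0.0117 q [ 0.62  0.42 -0.53  1.96  0.23  0.83 -1.49]
```

View pics/w9.png

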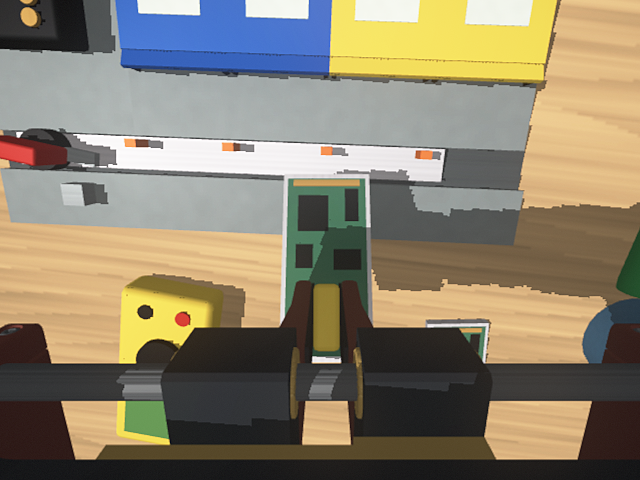

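Emit:
{"api": "jog_arm", "payload": {"deltas": [[1, [0.003, -0.03, 0], -0.03], [1, [0.007, -0.03, -0.01], 0], [1, [0.01, -0.025, -0.015], 0], [1, [0.007, -0.006, -0.02], 0], [1, [0, 0, 0], 0]]}}

```text
time_s: 11.78
ee_pos: [0.536, -0.2564, 0.0743]
tcp_rot: [[0.998, 0.07, 0.007], [0.07, -0.997, 0.028], [0.009, -0.027, -1.0]]
wrist_force: [-1.3, 0.8, -2.8]
opening: 0.0115
```

```bash
python3 -c "
from h import *;st();grab('wrist','w10');st()"
```

```text
t11.78 tcp [ 0.536  -0.2564  0.0743] yaw(tool y) -1.5004 z [ 0.007  0.028 -1.   ] F [-1.3  0.8 -2.8] open 0.0115 q [ 0.7   0.57 -0.45  1.84  0.29  0.8  -1.4 ]
t11.83 tcp [ 0.5363 -0.2564  0.0758] yaw(tool y) -1.5003 z [ 0.008  0.027 -1.   ] F [-0.6 -0.7 -2.2] open 0.0116 q [ 0.7   0.56 -0.45  1.84  0.29  0.8  -1.4 ]
```

View pics/w10.png

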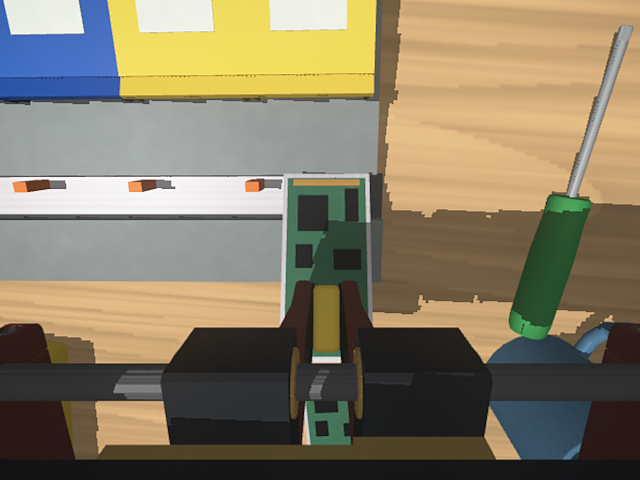

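Run:
```python
from h import *
cm=camera_model("wrist")
T=np.array([.6368,-.1368]);th=.0786;R=np.array([[np.cos(th),-np.sin(th)],[np.sin(th),np.cos(th)]])
inv=lambda W:(W[:,:2]-T)@R
print("seam/right corner rack",inv(ray(cm,[(120,76),(374,74)],.028)))
print("plate right edge",inv(ray(cm,[(381,281),(378,130)],.012)))
print("teeth",inv(ray(cm,[(250,180),(133,180),(18,180)],.028)))
print("slab front",inv(ray(cm,[(284,176),(369,176)],.0555)))
print("tcp",inv(np.array([[.5363,-.2564]])))
```

```text
seam/right corner rack [[ 0.00289517  0.00350692]
 [ 0.00223287 -0.13642396]]
plate right edge [[-0.12403809 -0.14652171]
 [-0.02606034 -0.14133855]]
teeth [[-0.0542113  -0.06504203]
 [-0.05386545  0.00509068]
 [-0.05351966  0.0752104 ]]
slab front [[-0.04980432 -0.0892503 ]
 [-0.05003017 -0.13254337]]
tcp [[-0.1095806  -0.11133958]]
```

```bash
sed -i '$a T=np.array([.6392,-.1331]);TH=.0786;RR=np.array([[np.cos(TH),-np.sin(TH)],[np.sin(TH),np.cos(TH)]])\ninv=lambda W:(np.atleast_2d(W)[:,:2]-T)@RR\nfwd=lambda W:np.atleast_2d(W)@RR.T+T' h.py
python3 - <<'E'
from h import *
cm=camera_model("wrist")
for z in (.015,.02,.025): print("slab front",inv(ray(cm,[(284,176),(369,176)],z)))
print("tcp",inv([.5363,-.2564]),fwd([-.101,-.105]))
E
python3 -c "
import cv2
im=cv2.imread('pics/w10.png');cv2.imwrite('pics/w10z.png',cv2.resize(im[140:370,180:460],None,fx=2.5,fy=2.5,interpolation=2))"
```

```text
slab front [[-0.05570579 -0.08691815]
 [-0.0559817  -0.13980661]]
slab front [[-0.05530846 -0.08763818]
 [-0.05557819 -0.13934203]]
slab front [[-0.05491113 -0.08835822]
 [-0.05517468 -0.13887745]]
tcp [[-0.11226371 -0.11483971]] [[ 0.54675633 -0.24570625]]
```

View pics/w10z.png

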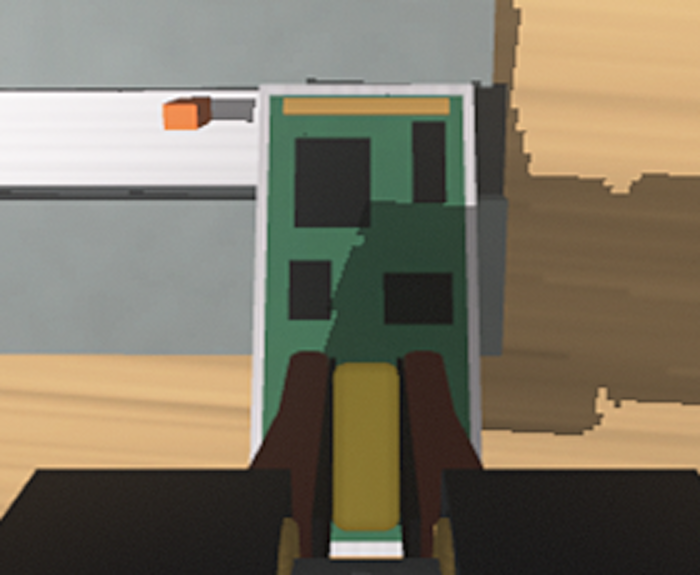

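Measured: the module has pitched down in the pads, with its front edge at about plate level. I'll raise a little, centre on the lane, then press it flat on the plate.

Emit:
{"api": "jog_arm", "payload": {"deltas": [[1, [0, 0, 0.015], 0], [1, [0.006, 0.006, 0.005], 0.004], [1, [0.005, 0.005, 0], 0.004], [1, [0, 0, 0], 0]]}}

```text
time_s: 12.17
ee_pos: [0.5475, -0.2395, 0.0975]
tcp_rot: [[0.997, 0.083, 0.007], [0.083, -0.996, 0.03], [0.01, -0.029, -1.0]]
wrist_force: [0.0, -0.4, -2.3]
opening: 0.0115
```

```bash
cat >> h.py <<'E'
def tip(): 
    s=st();print("rack tcp",inv(s["ee_pos"]).round(4),"yaw rel %.4f"%(np.arctan2(s["tcp_rot"][1,0],s["tcp_rot"][0,0])-TH));return s
E
python3 -c "
from h import *;tip()"
```

```text
t12.17 tcp [ 0.5475 -0.2395  0.0975] yaw(tool y) -1.4875 z [ 0.007  0.03  -1.   ] F [ 0.  -0.4 -2.3] open 0.0115 q [ 0.68  0.54 -0.47  1.82  0.27  0.85 -1.4 ]
rack tcp [[-0.0997 -0.0989]] yaw rel 0.0044
```

Emit:
{"api": "jog_arm", "payload": {"deltas": [[1, [0, -0.006, -0.008], -0.004], [1, [0, 0, -0.01], 0], [1, [0, 0, -0.01], 0], [1, [0, 0, -0.01], 0], [1, [0, 0, -0.008], 0]]}}

```text
time_s: 12.58
ee_pos: [0.5445, -0.2433, 0.051]
tcp_rot: [[0.997, 0.083, 0.001], [0.083, -0.996, 0.028], [0.003, -0.028, -1.0]]
wrist_force: [-5.3, 0.1, 6.2]
opening: 0.0114
```

```bash
python3 -c "
from h import *;tip();grab('wrist','w11')"
```

```text
t12.58 tcp [ 0.5445 -0.2433  0.051 ] yaw(tool y) -1.4877 z [ 0.001  0.028 -1.   ] F [-5.3  0.1  6.2] open 0.0114 q [ 0.66  0.6  -0.44  1.85  0.31  0.77 -1.43]
rack tcp [[-0.103  -0.1024]] yaw rel 0.0044
```

View pics/w11.png

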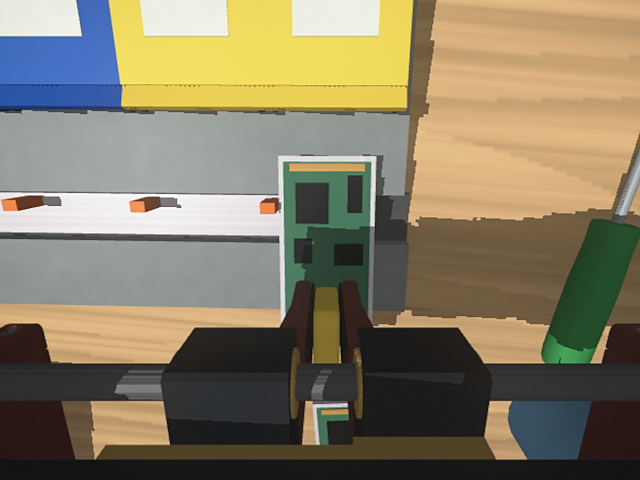

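Emit:
{"api": "jog_arm", "payload": {"deltas": [[1, [0, -0.003, -0.005], 0], [1, [0, 0, -0.006], 0], [1, [0, 0, -0.004], 0], [1, [0, 0, 0], 0]]}}

```text
time_s: 12.97
ee_pos: [0.5456, -0.245, 0.0398]
tcp_rot: [[0.996, 0.084, 0.0], [0.084, -0.996, 0.027], [0.003, -0.027, -1.0]]
wrist_force: [0.2, 0.3, -3.5]
opening: 0.0119
```

```bash
python3 -c "
from h import *;tip();grab('wrist','w12')"
```

```text
t12.97 tcp [ 0.5456 -0.245   0.0398] yaw(tool y) -1.4864 z [ 0.     0.027 -1.   ] F [ 0.2  0.3 -3.5] open 0.0119 q [ 0.65  0.62 -0.43  1.85  0.32  0.75 -1.43]
rack tcp [[-0.1021 -0.1042]] yaw rel 0.0057
```

View pics/w12.png

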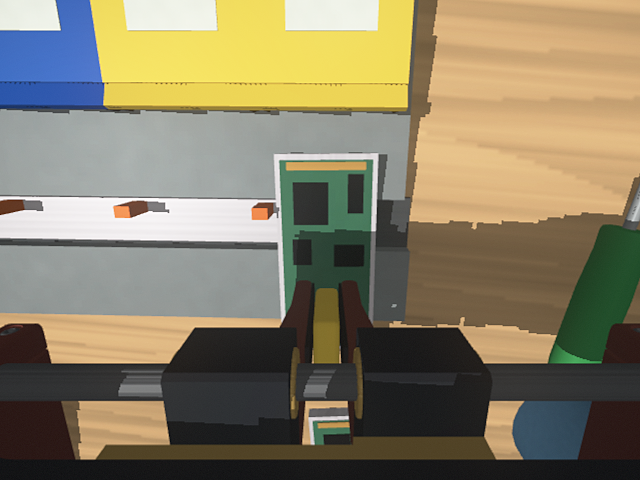

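Run:
```python
from h import *
cm=camera_model("wrist");im=cv2.imread("pics/w12.png")
for z in (.02,.024): print(inv(ray(cm,[(275,154),(378,153),(278,240),(376,240)],z)))
print("bay",inv(ray(cm,[(104,82),(407,82)],.028)),"tooth",inv(ray(cm,[(260,206),(122,206)],.028)), "fin top",inv(ray(cm,[(315,290),(340,290)],.062)))
cv2.imwrite('pics/w12z.png',cv2.resize(im[130:350,200:440],None,fx=2.5,fy=2.5,interpolation=2))
grab("side","s12");i=cv2.imread("pics/s12.png");cv2.imwrite('pics/s12z.png',cv2.resize(i[150:320,200:420],None,fx=3,fy=3,interpolation=2))
```

```text
[[-0.03167894 -0.07718395]
 [-0.03082624 -0.12842577]
 [-0.07618555 -0.07730806]
 [-0.07546739 -0.12946322]]
[[-0.031564   -0.07785141]
 [-0.03073009 -0.12796376]
 [-0.07508959 -0.07797279]
 [-0.07438727 -0.12897834]]
bay [[-5.05594042e-05 -9.21659718e-04]
 [ 2.88077544e-04 -1.39020440e-01]] tooth [[-0.05657952 -0.07018876]
 [-0.05735368 -0.00042386]] fin top [[-0.08656963 -0.09944837]
 [-0.08637808 -0.11010264]]
```

View pics/w12z.png

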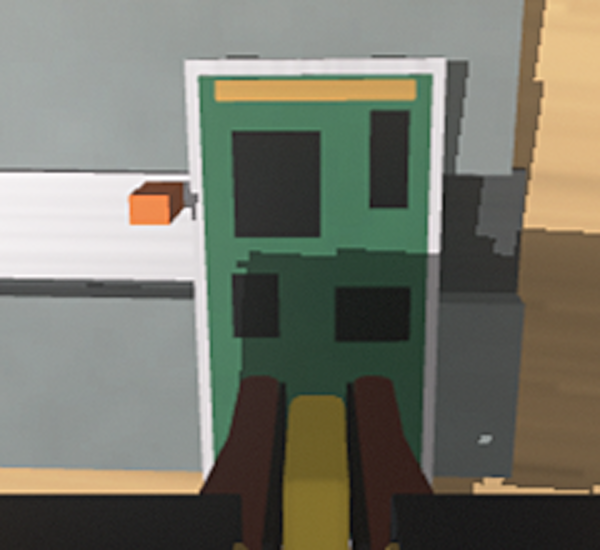

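View pics/s12z.png

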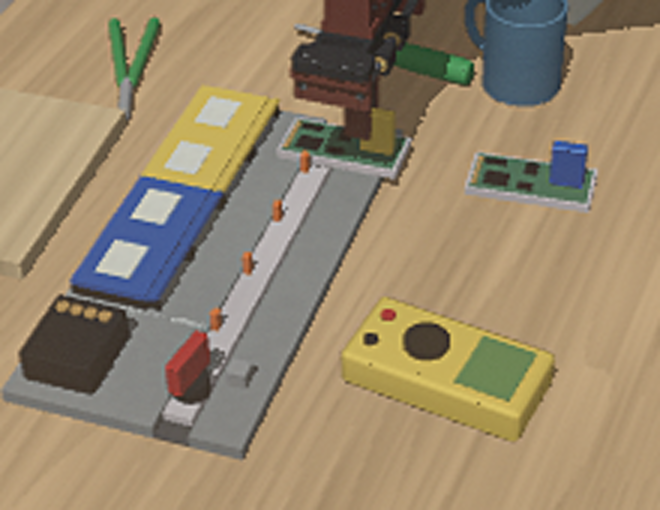

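The module is laid flat, but it slid about 12 mm back in the pads (front edge at rack x −31). I'll release and regrasp centred on the fin.

Emit:
{"api": "jog_arm", "payload": {"deltas": [[0.2, [0, 0, 0], 0], [0.2, [0, 0, 0], 0], [0.2, [0, 0, 0], 0], [0.2, [0, 0, 0], 0], [0.2, [-0.007, 0, 0], 0], [0.2, [-0.007, 0, 0], 0], [0.2, [0, 0, 0], 0]]}}

```text
time_s: 13.65
ee_pos: [0.5296, -0.2445, 0.0358]
tcp_rot: [[0.996, 0.084, -0.001], [0.084, -0.996, 0.029], [0.001, -0.029, -1.0]]
wrist_force: [0.0, 0.0, 0.3]
opening: 0.0351
```

```bash
python3 -c "
from h import *;tip();grab('wrist','w13')"
```

```text
t13.65 tcp [ 0.5296 -0.2445  0.0358] yaw(tool y) -1.4867 z [-0.001  0.029 -1.   ] F [0.  0.  0.3] open 0.0351 q [ 0.67  0.61 -0.43  1.88  0.32  0.73 -1.43]
rack tcp [[-0.118  -0.1024]] yaw rel 0.0054
```

View pics/w13.png

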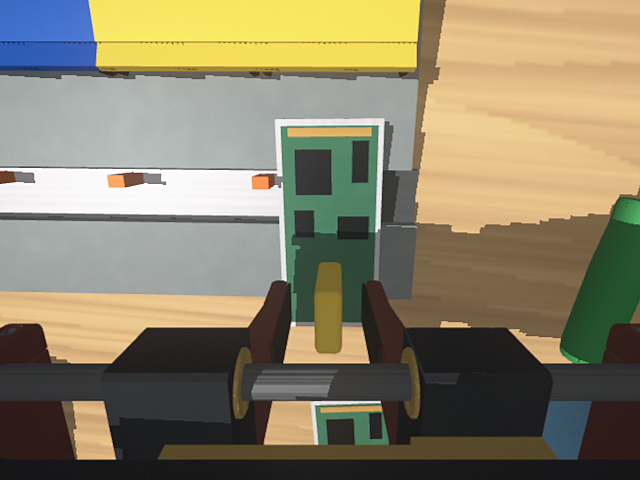

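```bash
cat >> h.py <<'E'
def slabfit(cm,px,z):
    th,t,e=rigid([[.055,.026],[.055,-.026],[-.055,-.026],[-.055,.026]],ray(cm,px,z));print("slab rack",inv(t).round(4),"yaw rel %.4f"%(th-TH),(e*1e3).round(1))
E
python3 - <<'E'
from h import *
cm=camera_model("wrist")
slabfit(cm,[(275,120),(384,119),(380,325),(290,326)],.02)
print("bay",inv(ray(cm,[(90,41),(419,41)],.028)),"tooth",inv(ray(cm,[(261,176),(118,175)],.028)))
E
```

```text
slab rack [[-0.0855 -0.1046]] yaw rel 0.0348 [0.  1.1 0.9 1.1]
bay [[ 0.00036148  0.00199118]
 [ 0.00021663 -0.14063784]] tooth [[-0.05704411 -0.07043135]
 [-0.05717676 -0.00126368]]
```

Emit:
{"api": "jog_arm", "payload": {"deltas": [[1, [0, 0, 0.001], -0.005], [1, [0, 0, 0], 0], [1, [0, 0, 0], 0], [1, [0, 0, 0], 0], [1, [0, 0, 0], 0], [1, [0, 0, 0], 0], [1, [0, 0, 0], 0]]}}

```text
time_s: 14.28
ee_pos: [0.5303, -0.2456, 0.0378]
tcp_rot: [[0.997, 0.078, 0.0], [0.078, -0.997, 0.028], [0.002, -0.028, -1.0]]
wrist_force: [-0.8, -0.6, -0.1]
opening: 0.0117
```

```bash
python3 -c "
from h import *;tip();grab('wrist','w14')"
```

```text
t14.28 tcp [ 0.5303 -0.2456  0.0378] yaw(tool y) -1.4929 z [ 0.     0.028 -1.   ] F [-0.8 -0.6 -0.1] open 0.0117 q [ 0.67  0.61 -0.43  1.88  0.32  0.73 -1.43]
rack tcp [[-0.1174 -0.1036]] yaw rel -0.0008
```

View pics/w14.png

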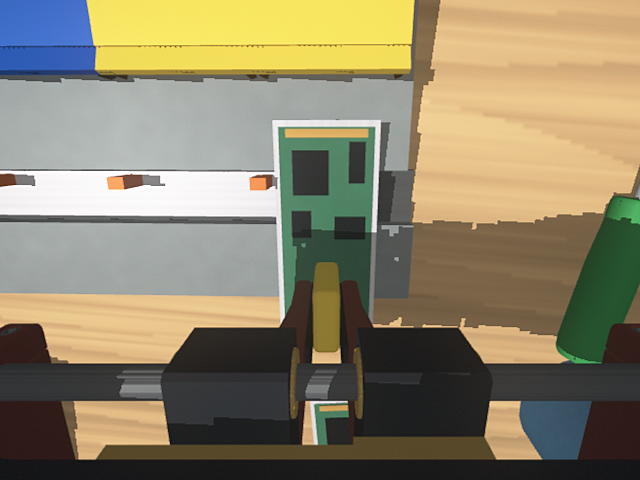

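Emit:
{"api": "jog_arm", "payload": {"deltas": [[1, [0.009, -0.0005, 0], 0], [1, [0.009, 0.0005, 0], 0], [1, [0.009, 0.0005, 0], 0], [1, [0.009, 0.0005, 0], 0]]}}

```text
time_s: 14.67
ee_pos: [0.5561, -0.2455, 0.038]
tcp_rot: [[0.997, 0.073, -0.021], [0.074, -0.997, 0.028], [-0.019, -0.029, -0.999]]
wrist_force: [-7.4, 0.2, 7.9]
opening: 0.0118
```

```bash
python3 -c "
from h import *;tip();grab('wrist','w15')"
```

```text
t14.67 tcp [ 0.5561 -0.2455  0.038 ] yaw(tool y) -1.4974 z [-0.021  0.028 -0.999] F [-7.4  0.2  7.9] open 0.0118 q [ 0.63  0.64 -0.42  1.81  0.32  0.79 -1.45]
rack tcp [[-0.0916 -0.1055]] yaw rel -0.0046
```

View pics/w15.png

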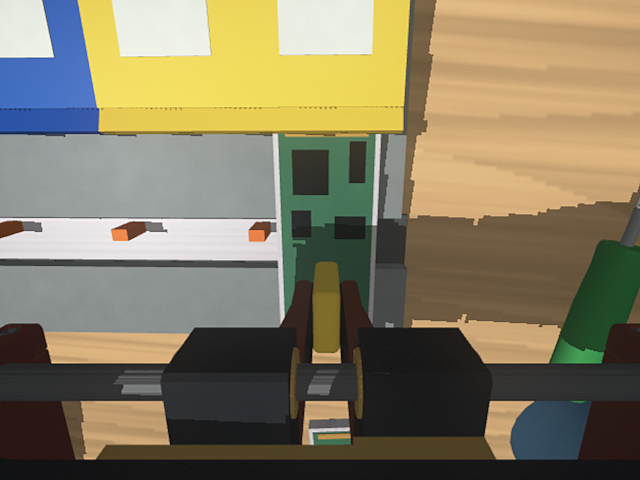

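Emit:
{"api": "jog_arm", "payload": {"deltas": [[1, [0.009, 0.001, 0.001], 0], [1, [0.009, 0.001, 0], 0], [1, [0.009, 0.0005, 0], 0], [1, [0.009, 0.0005, 0], 0]]}}

```text
time_s: 15.05
ee_pos: [0.5921, -0.242, 0.0383]
tcp_rot: [[0.997, 0.072, -0.027], [0.073, -0.997, 0.028], [-0.025, -0.03, -0.999]]
wrist_force: [-7.2, 0.3, 6.7]
opening: 0.0117
```

```bash
python3 -c "
from h import *;tip()"
```

```text
t15.05 tcp [ 0.5921 -0.242   0.0383] yaw(tool y) -1.4983 z [-0.027  0.028 -0.999] F [-7.2  0.3  6.7] open 0.0117 q [ 0.6   0.68 -0.42  1.72  0.32  0.84 -1.46]
rack tcp [[-0.0555 -0.1049]] yaw rel -0.0054
```

Emit:
{"api": "jog_arm", "payload": {"deltas": [[1, [0.009, 0.001, 0], 0], [1, [0.009, 0.0005, 0], 0], [1, [0.008, 0.0005, 0], 0], [1, [0.005, 0, 0], 0]]}}

```text
time_s: 15.38
ee_pos: [0.6182, -0.2402, 0.0379]
tcp_rot: [[0.996, 0.071, -0.045], [0.073, -0.997, 0.028], [-0.043, -0.031, -0.999]]
wrist_force: [-21.0, 1.4, 12.8]
opening: 0.0115
```

```bash
python3 -c "
from h import *;tip();grab('wrist','w16')"
```

```text
t15.38 tcp [ 0.6182 -0.2402  0.0379] yaw(tool y) -1.4993 z [-0.045  0.028 -0.999] F [-21.    1.4  12.8] open 0.0115 q [ 0.56  0.72 -0.41  1.65  0.32  0.89 -1.47]
rack tcp [[-0.0293 -0.1051]] yaw rel -0.0058
```

View pics/w16.png

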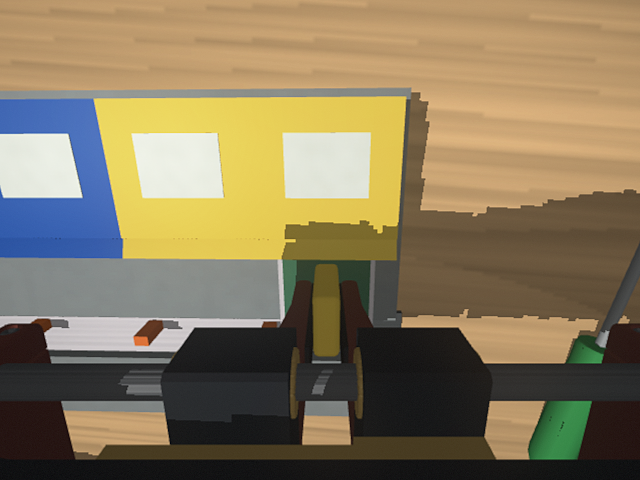

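The module is home: contact with the stop at −21 N, TCP at rack x −29. Releasing and lifting.

Emit:
{"api": "jog_arm", "payload": {"deltas": [[0.3, [0, 0, 0], 0], [0.3, [0, 0, 0], 0], [0.3, [0, 0, 0], 0], [0.3, [0, 0, 0], 0], [0.3, [0, 0, 0.02], 0], [0.3, [0, 0, 0.03], 0], [-0.5, [0, 0, 0.04], 0], [-0.5, [-0.03, 0, 0.03], 0]]}}

```text
time_s: 16.1
ee_pos: [0.5913, -0.2349, 0.1523]
tcp_rot: [[0.996, 0.077, -0.051], [0.079, -0.996, 0.036], [-0.048, -0.04, -0.998]]
wrist_force: [1.2, -0.3, 1.2]
opening: 0.0408
```

```bash
python3 -c "
from h import *;tip();grab('wrist','w17');grab('top','t17')"
```

```text
t16.10 tcp [ 0.5913 -0.2349  0.1523] yaw(tool y) -1.4939 z [-0.051  0.036 -0.998] F [ 1.2 -0.3  1.2] open 0.0408 q [ 0.62  0.56 -0.46  1.64  0.24  1.06 -1.41]
rack tcp [[-0.0557 -0.0978]] yaw rel 0.0002
```

View pics/w17.png

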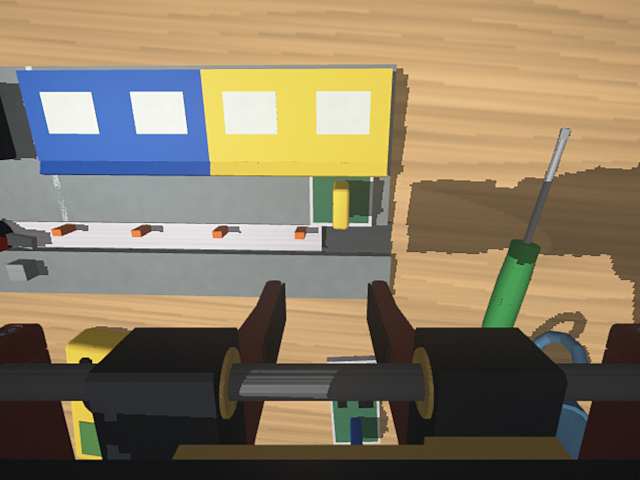

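View pics/t17.png

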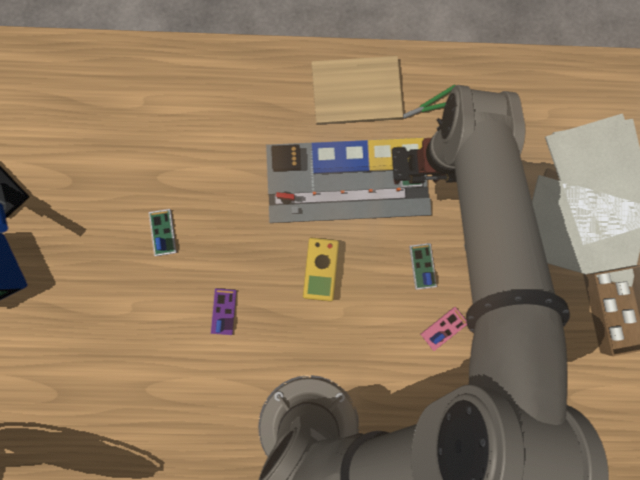

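Emit:
{"api": "jog_arm", "payload": {"deltas": [[-0.5, [-0.035, -0.006, 0.015], 0], [-0.5, [-0.035, -0.006, 0.015], 0], [-0.5, [-0.035, -0.006, 0.01], 0], [-0.5, [-0.035, -0.006, 0.01], 0], [-0.5, [-0.035, -0.006, 0.0], 0], [-0.5, [-0.03, -0.006, 0], 0], [-0.5, [0, 0, 0], 0]]}}

```text
time_s: 16.78
ee_pos: [0.3769, -0.2723, 0.2017]
tcp_rot: [[0.996, 0.076, -0.049], [0.078, -0.996, 0.035], [-0.046, -0.038, -0.998]]
wrist_force: [-0.7, 0.1, -0.8]
opening: 0.0658
```

```bash
python3 -c "
from h import *;
cm=camera_model('wrist')
print(inv(ray(cm,[(313,226),(373,226)],.02)));tip();grab('wrist','w18')"
```

```text
[[-0.2850144  -0.09775572]
 [-0.28448161 -0.15742508]]
t16.78 tcp [ 0.3769 -0.2723  0.2017] yaw(tool y) -1.4948 z [-0.049  0.035 -0.998] F [-0.7  0.1 -0.8] open 0.0658 q [ 0.92  0.23 -0.48  1.99  0.11  1.01 -1.11]
rack tcp [[-0.2724 -0.1182]] yaw rel -0.0009
```

View pics/w18.png

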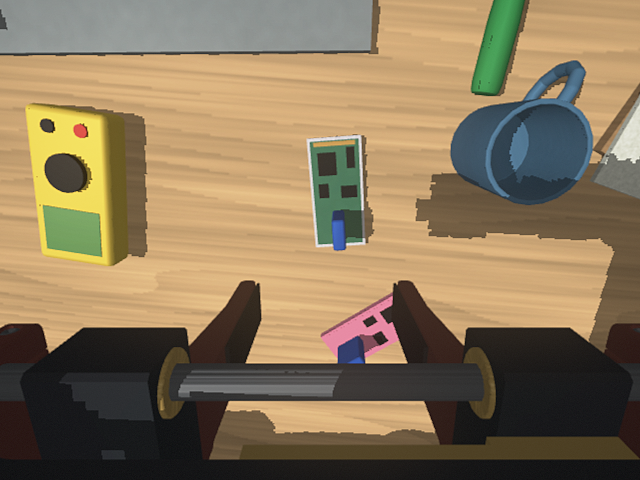

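Run:
```python
from h import *
cm=camera_model("wrist");im=cv2.imread("pics/w18.png")
c,a,s,b=module(cm,im,(336,190));print(c,a,s,b.round().tolist())
slabfit(cm,[(307,138),(361,135),(365.5,244),(317,246)],.008)
print(c-.031*np.array([np.cos(a),np.sin(a)]), "handle top",ray(cm,[(339,212),(339,249)],.05))
```

```text
[ 0.39799719 -0.27334335] 0.14986083 [110.14370728  52.45820618] [[315.0, 247.0], [365.0, 244.0], [361.0, 134.0], [306.0, 138.0]]
slab rack [[-0.2513 -0.1217]] yaw rel 0.0724 [0.2 1.  0.3 1.1]
[ 0.36734465 -0.27797167] handle top [[ 0.38931698 -0.27637573  0.05      ]
 [ 0.35428736 -0.27952643  0.05      ]]
```

Emit:
{"api": "jog_arm", "payload": {"deltas": [[-0.5, [-0.007, -0.005, -0.03], 0.04], [-0.5, [0, 0, -0.03], 0.03], [-0.5, [0, 0, -0.03], 0], [-0.5, [0, 0, -0.03], 0], [-0.5, [0, 0, 0], 0]]}}

```text
time_s: 17.25
ee_pos: [0.3818, -0.2773, 0.0794]
tcp_rot: [[0.988, 0.153, -0.035], [0.154, -0.988, 0.027], [-0.03, -0.032, -0.999]]
wrist_force: [-0.7, 0.1, -0.3]
opening: 0.0659
```

```bash
python3 -c "
from h import *;tip()"
```

```text
t17.25 tcp [ 0.3818 -0.2773  0.0794] yaw(tool y) -1.4174 z [-0.035  0.027 -0.999] F [-0.7  0.1 -0.3] open 0.0659 q [ 0.88  0.41 -0.45  2.1   0.25  0.73 -1.15]
rack tcp [[-0.2679 -0.1236]] yaw rel 0.0758
```

Emit:
{"api": "jog_arm", "payload": {"deltas": [[-0.5, [-0.01, 0, -0.02], 0], [-0.5, [-0.002, 0, -0.02], 0], [-0.5, [0, 0, -0.012], 0], [-0.5, [0, 0, 0], 0]]}}

```text
time_s: 17.58
ee_pos: [0.3771, -0.2759, 0.0268]
tcp_rot: [[0.987, 0.158, -0.03], [0.159, -0.987, 0.029], [-0.025, -0.033, -0.999]]
wrist_force: [0.1, -0.6, -0.4]
opening: 0.066
```

```bash
python3 -c "
from h import *;tip();grab('wrist','w19')"
```

```text
t17.58 tcp [ 0.3771 -0.2759  0.0268] yaw(tool y) -1.4121 z [-0.03   0.029 -0.999] F [ 0.1 -0.6 -0.4] open 0.0660 q [ 0.84  0.49 -0.41  2.14  0.31  0.61 -1.2 ]
rack tcp [[-0.2725 -0.1217]] yaw rel 0.0810
```

View pics/w19.png

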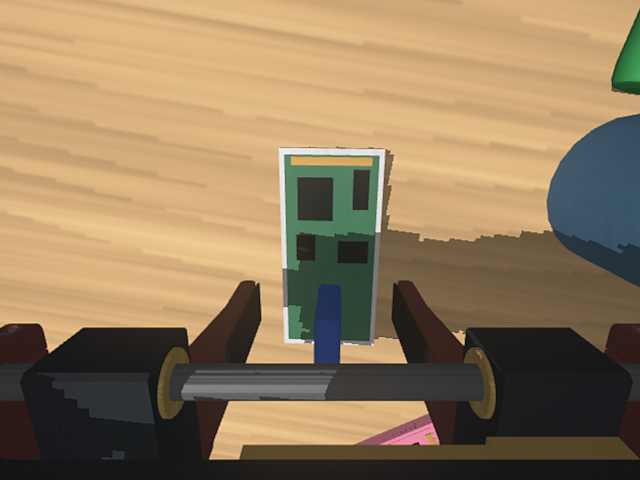

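Fin at (327,320), about 8 mm too far back in the pads. Backing up, then closing.

Emit:
{"api": "jog_arm", "payload": {"deltas": [[-0.2, [-0.009, -0.001, -0.002], 0], [0.5, [-0.002, 0, 0], 0], [1, [0, 0, 0], 0], [1, [0, 0, 0], 0], [1, [0, 0, 0], 0], [1, [0, 0, 0], 0], [1, [0, 0, 0], 0], [1, [0, 0, 0], 0]]}}

```text
time_s: 18.3
ee_pos: [0.3714, -0.2794, 0.0315]
tcp_rot: [[0.987, 0.159, -0.02], [0.16, -0.987, 0.023], [-0.016, -0.025, -1.0]]
wrist_force: [-0.1, -0.0, 0.5]
opening: 0.0158
```

Emit:
{"api": "jog_arm", "payload": {"deltas": [[1, [0, 0, 0], 0], [1, [0, 0, 0], 0], [1, [0, 0, 0], 0]]}}

```text
time_s: 18.55
ee_pos: [0.3714, -0.279, 0.0315]
tcp_rot: [[0.987, 0.16, -0.02], [0.16, -0.987, 0.023], [-0.016, -0.026, -1.0]]
wrist_force: [-0.2, 0.8, 1.7]
opening: 0.012
```

```bash
python3 -c "
from h import *;tip();grab('wrist','w20')"
```

```text
t18.55 tcp [ 0.3714 -0.279   0.0315] yaw(tool y) -1.4106 z [-0.02   0.023 -1.   ] F [-0.2  0.8  1.7] open 0.0120 q [ 0.86  0.48 -0.41  2.15  0.31  0.6  -1.19]
rack tcp [[-0.2785 -0.1244]] yaw rel 0.0821
```

View pics/w20.png

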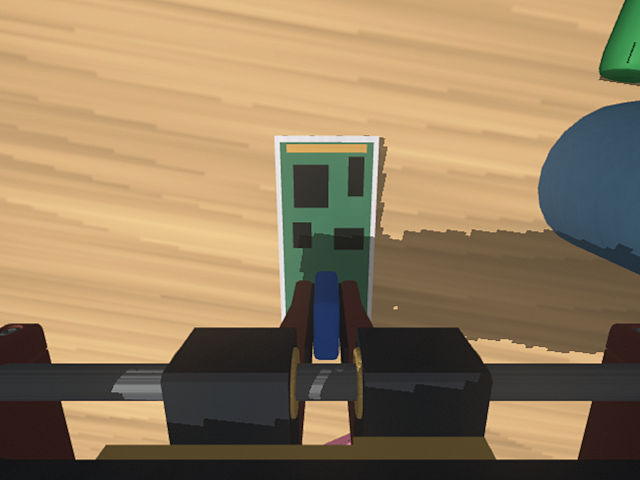

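Held, but near the fin's top edge. I'll reopen slightly and go 15 mm deeper for a firmer grip.

Emit:
{"api": "jog_arm", "payload": {"deltas": [[0.5, [0, 0, 0], 0], [0.5, [0, 0, 0], 0], [0.6, [0, 0, -0.008], 0], [0.6, [0, 0, -0.01], 0], [1, [0, 0, -0.002], 0], [1, [0, 0, 0], 0], [1, [0, 0, 0], 0], [1, [0, 0, 0], 0]]}}

```text
time_s: 19.27
ee_pos: [0.3717, -0.2791, 0.0099]
tcp_rot: [[0.987, 0.161, -0.021], [0.162, -0.987, 0.022], [-0.017, -0.025, -1.0]]
wrist_force: [-2.6, 1.5, 5.3]
opening: 0.0118
```

```bash
python3 -c "
from h import *;tip()"
```

```text
t19.27 tcp [ 0.3717 -0.2791  0.0099] yaw(tool y) -1.4086 z [-0.021  0.022 -1.   ] F [-2.6  1.5  5.3] open 0.0118 q [ 0.84  0.52 -0.39  2.16  0.34  0.56 -1.21]
rack tcp [[-0.2781 -0.1246]] yaw rel 0.0840
```

Emit:
{"api": "jog_arm", "payload": {"deltas": [[1, [0, 0, 0.02], 0], [1, [0, 0, 0.025], 0], [1, [0, 0, 0.02], -0.02], [1, [0.02, 0.021, 0.01], -0.02], [1, [0.02, 0.021, 0], -0.02], [1, [0.02, 0.021, 0], -0.02], [1, [0.02, 0.021, 0], 0], [1, [0.02, 0.021, 0], 0]]}}

```text
time_s: 19.93
ee_pos: [0.4653, -0.1753, 0.0835]
tcp_rot: [[0.998, 0.063, -0.03], [0.063, -0.998, 0.027], [-0.029, -0.029, -0.999]]
wrist_force: [-0.3, -0.6, -2.6]
opening: 0.0119
```

```bash
python3 -c "
from h import *;tip();grab('wrist','w21')"
```

```text
t19.93 tcp [ 0.4653 -0.1753  0.0835] yaw(tool y) -1.5081 z [-0.03   0.027 -0.999] F [-0.3 -0.6 -2.6] open 0.0119 q [ 0.63  0.44 -0.46  2.04  0.25  0.76 -1.5 ]
rack tcp [[-0.1766 -0.0284]] yaw rel -0.0151
```

View pics/w21.png

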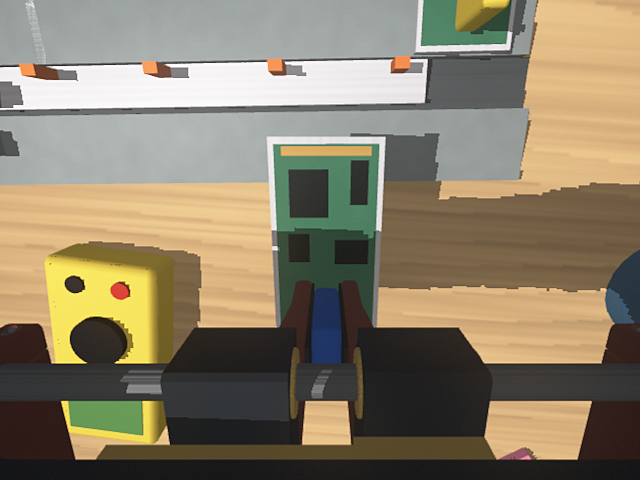

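Firm this time; the slab stays level. Continuing.

Emit:
{"api": "jog_arm", "payload": {"deltas": [[1, [0.012, 0.021, 0], 0.015], [1, [0.015, 0.021, 0], 0], [1, [0.02, 0.02, -0.01], 0], [1, [0.02, 0.003, -0.015], 0], [1, [0.004, 0, -0.01], 0], [1, [0, 0, 0], 0]]}}

```text
time_s: 20.48
ee_pos: [0.5431, -0.0977, 0.0444]
tcp_rot: [[0.995, 0.091, -0.03], [0.092, -0.995, 0.031], [-0.027, -0.034, -0.999]]
wrist_force: [-0.9, -0.0, -2.0]
opening: 0.0119
```

```bash
python3 -c "
from h import *;tip();grab('wrist','w22')"
```

```text
t20.48 tcp [ 0.5431 -0.0977  0.0444] yaw(tool y) -1.4797 z [-0.03   0.031 -0.999] F [-0.9 -0.  -2. ] open 0.0119 q [ 0.43  0.57 -0.45  1.94  0.31  0.74 -1.67]
rack tcp [[-0.093   0.0428]] yaw rel 0.0135
```

View pics/w22.png

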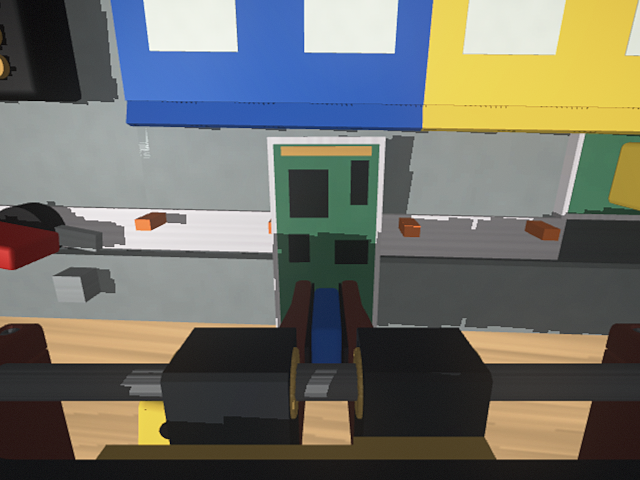

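Emit:
{"api": "jog_arm", "payload": {"deltas": [[1, [-0.005, -0.008, 0], -0.013], [1, [0, 0, 0], 0]]}}

```text
time_s: 20.7
ee_pos: [0.5352, -0.1081, 0.0447]
tcp_rot: [[0.997, 0.075, -0.033], [0.076, -0.997, 0.031], [-0.03, -0.033, -0.999]]
wrist_force: [0.4, -0.6, -3.2]
opening: 0.0119
```

```bash
python3 -c "
from h import *;tip();grab('wrist','w23')"
```

```text
t20.70 tcp [ 0.5352 -0.1081  0.0447] yaw(tool y) -1.4955 z [-0.033  0.031 -0.999] F [ 0.4 -0.6 -3.2] open 0.0119 q [ 0.45  0.56 -0.44  1.95  0.3   0.74 -1.67]
rack tcp [[-0.1017  0.0331]] yaw rel -0.0023
```

View pics/w23.png

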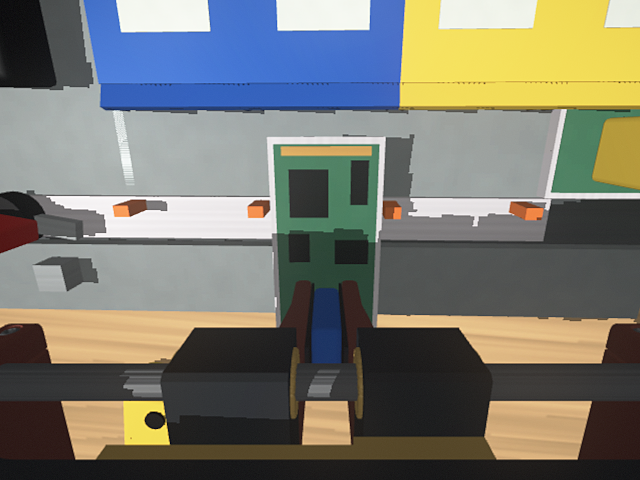

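Run:
```python
from h import *
cm=camera_model("wrist")
print("front",inv(ray(cm,[(268,138),(384,138)],.043)))
print("bay seam, left",inv(ray(cm,[(400,82),(101,83)],.028)),"teeth",inv(ray(cm,[(256,204),(119,204),(394,206),(519,206)],.028)))
```

```text
front [[-0.02325477  0.05977091]
 [-0.02331078  0.00902534]]
bay seam, left [[0.00073898 0.00113226]
 [0.00110959 0.13965991]] teeth [[-0.05567118  0.07047054]
 [-0.05602449  0.14165276]
 [-0.05634353  0.00059283]
 [-0.05602486 -0.06118664]]
```

Emit:
{"api": "jog_arm", "payload": {"deltas": [[1, [0, 0.001, -0.008], 0], [1, [0, 0, -0.008], 0], [1, [0, 0, -0.006], 0], [1, [0, 0, -0.002], 0]]}}

```text
time_s: 21.08
ee_pos: [0.5351, -0.1091, 0.0217]
tcp_rot: [[0.997, 0.072, -0.029], [0.073, -0.997, 0.029], [-0.026, -0.031, -0.999]]
wrist_force: [-10.0, 2.7, 31.4]
opening: 0.0116
```

```bash
python3 -c "
from h import *;tip();grab('wrist','w24')"
```

```text
t21.08 tcp [ 0.5351 -0.1091  0.0217] yaw(tool y) -1.4990 z [-0.029  0.029 -0.999] F [-10.    2.7  31.4] open 0.0116 q [ 0.43  0.6  -0.43  1.96  0.33  0.69 -1.69]
rack tcp [[-0.1019  0.0321]] yaw rel -0.0060
```

View pics/w24.png

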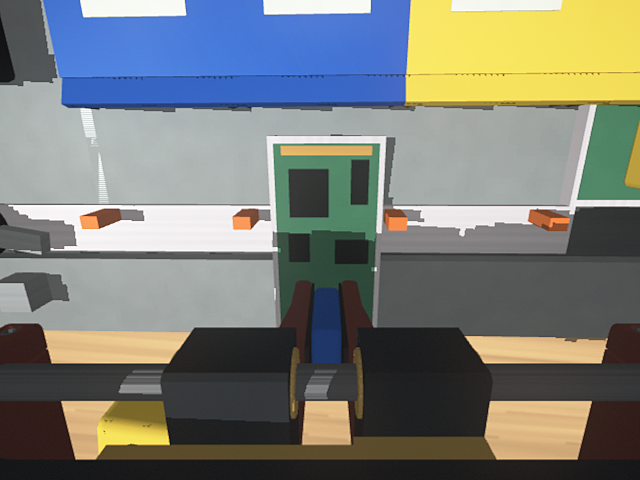

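On the plate at 31 N; easing up 2 mm and pushing in.

Emit:
{"api": "jog_arm", "payload": {"deltas": [[1, [0, 0.002, 0.002], 0.006], [1, [0.008, 0.002, 0.001], 0], [1, [0.009, 0.001, 0], 0]]}}

```text
time_s: 21.38
ee_pos: [0.5509, -0.1042, 0.0244]
tcp_rot: [[0.996, 0.078, -0.032], [0.079, -0.996, 0.028], [-0.029, -0.031, -0.999]]
wrist_force: [-0.4, -0.2, -0.8]
opening: 0.0118
```

```bash
python3 -c "
from h import *;tip();grab('wrist','w25')"
```

```text
t21.38 tcp [ 0.5509 -0.1042  0.0244] yaw(tool y) -1.4927 z [-0.032  0.028 -0.999] F [-0.4 -0.2 -0.8] open 0.0118 q [ 0.42  0.61 -0.43  1.92  0.33  0.72 -1.69]
rack tcp [[-0.0858  0.0358]] yaw rel 0.0005
```

View pics/w25.png

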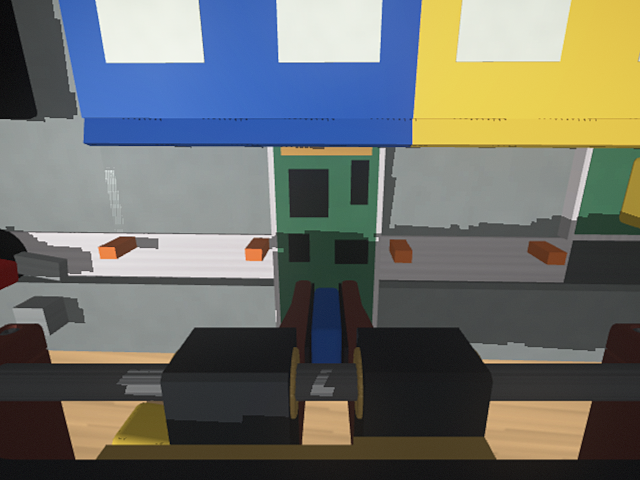

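Emit:
{"api": "jog_arm", "payload": {"deltas": [[1, [0.008, 0, -0.0015], 0], [1, [0.009, 0.0005, 0], 0], [1, [0.009, 0.0005, 0], 0], [1, [0.009, 0.0005, 0], 0]]}}

```text
time_s: 21.77
ee_pos: [0.5874, -0.1021, 0.0226]
tcp_rot: [[0.996, 0.078, -0.038], [0.079, -0.996, 0.028], [-0.036, -0.031, -0.999]]
wrist_force: [-5.7, 0.6, 5.3]
opening: 0.0119
```

```bash
python3 -c "
from h import *;tip();grab('wrist','w26')"
```

```text
t21.77 tcp [ 0.5874 -0.1021  0.0226] yaw(tool y) -1.4926 z [-0.038  0.028 -0.999] F [-5.7  0.6  5.3] open 0.0119 q [ 0.39  0.66 -0.42  1.83  0.33  0.77 -1.69]
rack tcp [[-0.0492  0.035 ]] yaw rel 0.0007
```

View pics/w26.png

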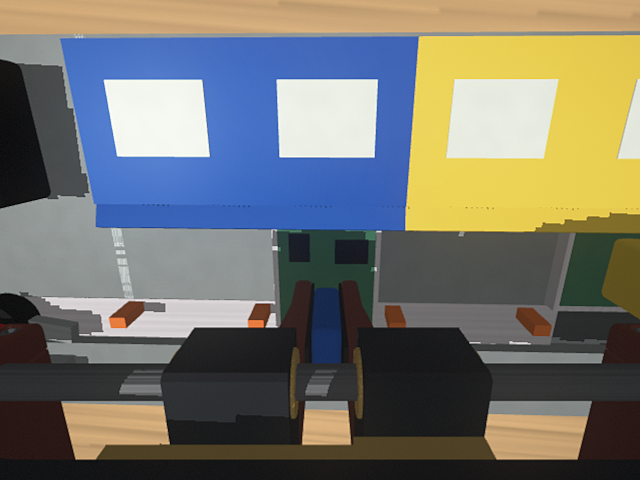

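Entering straight. About 27 mm to go.

Emit:
{"api": "jog_arm", "payload": {"deltas": [[1, [0.009, 0.001, 0], 0], [1, [0.009, 0.0005, 0], 0], [1, [0.007, 0.0005, 0], 0], [1, [0.005, 0, 0], 0]]}}

```text
time_s: 22.15
ee_pos: [0.6147, -0.0998, 0.0221]
tcp_rot: [[0.996, 0.078, -0.053], [0.079, -0.996, 0.027], [-0.051, -0.031, -0.998]]
wrist_force: [-29.0, 1.5, 26.3]
opening: 0.0118
```

```bash
python3 -c "
from h import *;tip()"
```

```text
t22.15 tcp [ 0.6147 -0.0998  0.0221] yaw(tool y) -1.4930 z [-0.053  0.027 -0.998] F [-29.    1.5  26.3] open 0.0118 q [ 0.37  0.69 -0.42  1.75  0.33  0.82 -1.69]
rack tcp [[-0.0218  0.0351]] yaw rel 0.0008
```

Home (−29 N, x as predicted). Release, lift, back away toward the last blue module.

Emit:
{"api": "jog_arm", "payload": {"deltas": [[0.3, [0, 0, 0], 0], [0.3, [0, 0, 0], 0], [0.3, [0, 0, 0], 0], [0.3, [0, 0, 0], 0], [0.3, [0, 0, 0.02], 0], [0.3, [0, 0, 0.03], 0], [-0.5, [0, 0, 0.04], 0], [-0.5, [-0.03, 0, 0.03], 0]]}}

```text
time_s: 22.82
ee_pos: [0.587, -0.0973, 0.1383]
tcp_rot: [[0.995, 0.08, -0.058], [0.082, -0.996, 0.032], [-0.056, -0.036, -0.998]]
wrist_force: [0.2, -0.8, 1.3]
opening: 0.0407
```

```bash
python3 -c "
from h import *;tip();cm,_=grab('wrist','w27')"
```

```text
t22.82 tcp [ 0.587  -0.0973  0.1383] yaw(tool y) -1.4909 z [-0.058  0.032 -0.998] F [ 0.2 -0.8  1.3] open 0.0407 q [ 0.43  0.52 -0.48  1.75  0.24  0.99 -1.63]
rack tcp [[-0.0492  0.0398]] yaw rel 0.0033
```

View pics/w27.png

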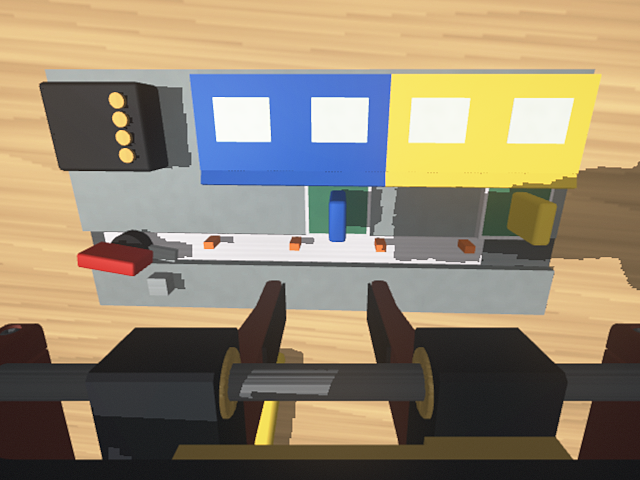

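```bash
python3 -c "
from h import *
cm=camera_model('wrist');im=cv2.imread('pics/w27.png')
cv2.imwrite('pics/w27z.png',cv2.resize(im[170:280,280:580],None,fx=2.6,fy=2.6,interpolation=2))
print(inv(ray(cm,[(308,234.5),(366,234.5),(487,236.5)],.02)),inv(ray(cm,[(390,185),(202,184)],.028)))
print(inv(ray(cm,[(295,240),(380,241)],.028)))
c,i=grab('top','t27')
cv2.imwrite('pics/t27z.png',cv2.resize(i[125:345,130:450],None,fx=2.4,fy=2.4,interpolation=2))
"
```

```text
[[-0.05924488  0.05905605]
 [-0.0586607   0.01092276]
 [-0.05918093 -0.08800457]] [[-0.01614965 -0.00514634]
 [-0.01642563  0.14040646]]
[[-0.06150768  0.06904897]
 [-0.06148457  0.00011412]]
```

View pics/w27z.png

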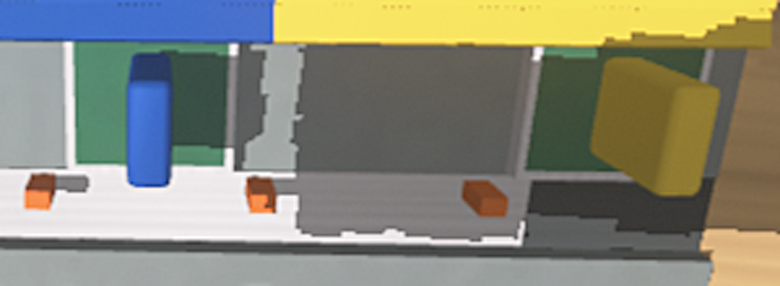

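View pics/t27z.png

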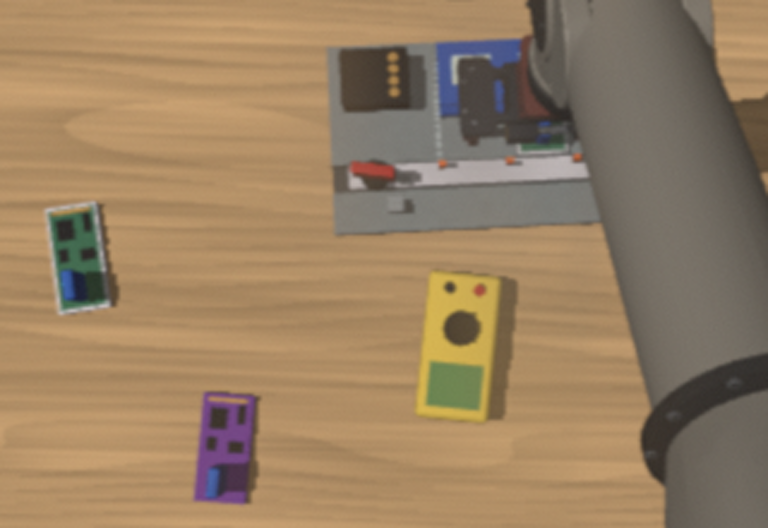

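Rear-to-lip distance is 43 mm for both, so both are home. Last module: blue at top-zoom (78,257), unmoved. Moving over to it.

Emit:
{"api": "jog_arm", "payload": {"deltas": [[-0.5, [-0.01, 0.02, 0.03], 0.02], [-0.5, [-0.01, 0.033, 0.03], 0.02], [-0.5, [-0.01, 0.036, 0.01], 0.02], [-0.5, [-0.012, 0.036, 0], 0.02], [-0.5, [-0.012, 0.036, 0], 0.02], [-0.5, [-0.012, 0.036, 0], 0], [-0.5, [-0.012, 0.036, 0], 0], [-0.5, [-0.012, 0.036, 0], 0]]}}

```text
time_s: 23.58
ee_pos: [0.4986, 0.1679, 0.2125]
tcp_rot: [[0.986, 0.16, -0.042], [0.161, -0.987, 0.022], [-0.038, -0.028, -0.999]]
wrist_force: [1.1, -0.7, 0.3]
opening: 0.0662
```

Emit:
{"api": "jog_arm", "payload": {"deltas": [[-0.5, [-0.012, 0.036, 0], 0], [-0.5, [-0.012, 0.036, 0], 0], [-0.5, [-0.012, 0.036, 0], 0], [-0.5, [-0.012, 0.036, 0], 0], [-0.5, [-0.01, 0.036, 0], 0], [-0.5, [-0.01, 0.03, 0], 0], [-0.5, [0, 0, 0], 0]]}}

```text
time_s: 24.17
ee_pos: [0.4269, 0.3992, 0.2112]
tcp_rot: [[0.985, 0.167, -0.035], [0.168, -0.985, 0.036], [-0.029, -0.041, -0.999]]
wrist_force: [-1.1, -0.3, 0.5]
opening: 0.0658
```

```bash
python3 -c "
from h import *;tip();cm,_=grab('wrist','w28')"
```

```text
t24.17 tcp [0.4269 0.3992 0.2112] yaw(tool y) -1.4033 z [-0.035  0.036 -0.999] F [-1.1 -0.3  0.5] open 0.0658 q [-0.29  0.43 -0.7   1.75  0.25  1.06 -2.47]
rack tcp [[-0.1698  0.5473]] yaw rel 0.0901
```

View pics/w28.png

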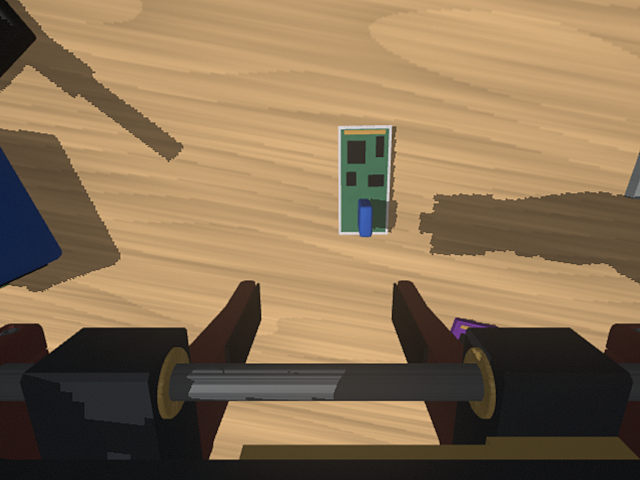

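Run:
```python
from h import *
cm=camera_model("wrist");im=cv2.imread("pics/w28.png")
c,a,s,b=module(cm,im,(365,180));print(c,a,s,b.round().tolist())
print("fin",c-.031*np.array([np.cos(a),np.sin(a)]), "handle top",ray(cm,[(365,201),(365,236)],.05))
```

```text
[0.4645217  0.37215002] 0.17683697 [109.70433807  52.28342819] [[338.0, 234.0], [387.0, 234.0], [392.0, 125.0], [338.0, 125.0]]
fin [0.43400514 0.36669661] handle top [[0.45301176 0.37138864 0.05      ]
 [0.42042493 0.36478004 0.05      ]]
```

Emit:
{"api": "jog_arm", "payload": {"deltas": [[-0.5, [0.006, -0.031, -0.03], 0.01], [-0.5, [0, 0, -0.03], 0], [-0.5, [0, 0, -0.03], 0], [-0.5, [0, 0, -0.03], 0], [-0.5, [0, 0, 0], 0]]}}

```text
time_s: 24.63
ee_pos: [0.4412, 0.3627, 0.0869]
tcp_rot: [[0.985, 0.172, -0.026], [0.173, -0.984, 0.038], [-0.019, -0.042, -0.999]]
wrist_force: [-0.2, -0.2, -0.7]
opening: 0.0658
```

```bash
python3 -c "
from h import *;tip()"
```

```text
t24.63 tcp [0.4412 0.3627 0.0869] yaw(tool y) -1.3980 z [-0.026  0.038 -0.999] F [-0.2 -0.2 -0.7] open 0.0658 q [-0.29  0.55 -0.62  1.89  0.37  0.81 -2.5 ]
rack tcp [[-0.1585  0.5098]] yaw rel 0.0950
```

Emit:
{"api": "jog_arm", "payload": {"deltas": [[-0.5, [-0.009, 0.005, -0.025], 0], [-0.5, [-0.002, 0, -0.025], 0], [-0.5, [0, 0, -0.01], 0], [-0.5, [0, 0, 0], 0]]}}

```text
time_s: 24.97
ee_pos: [0.4357, 0.365, 0.0269]
tcp_rot: [[0.986, 0.165, -0.022], [0.165, -0.985, 0.039], [-0.015, -0.042, -0.999]]
wrist_force: [1.3, -0.6, 0.3]
opening: 0.0655
```

```bash
python3 -c "
from h import *;tip();grab('wrist','w29')"
```

```text
t24.97 tcp [0.4357 0.365  0.0269] yaw(tool y) -1.4053 z [-0.022  0.039 -0.999] F [ 1.3 -0.6  0.3] open 0.0655 q [-0.35  0.63 -0.57  1.93  0.44  0.7  -2.57]
rack tcp [[-0.1637  0.5126]] yaw rel 0.0876
```

View pics/w29.png

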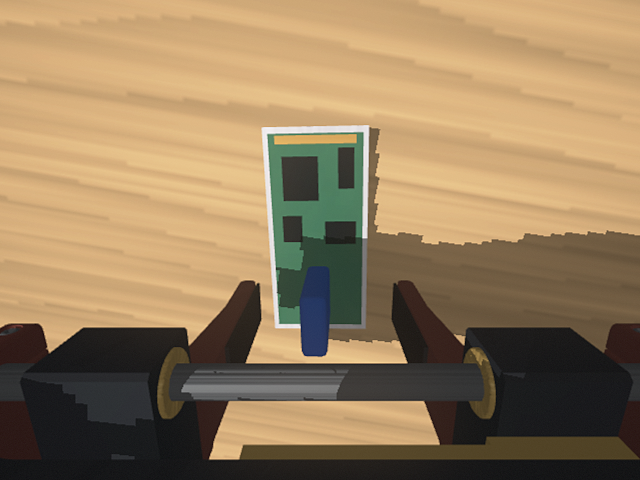

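Emit:
{"api": "jog_arm", "payload": {"deltas": [[-0.2, [0, 0.003, -0.008], 0.01], [0.3, [0, 0, -0.006], 0], [0.8, [0, 0, -0.001], 0], [1, [0, 0, -0.001], 0], [1, [0, 0, 0], 0], [1, [0, 0, 0], 0], [1, [0, 0, 0], 0], [1, [0, 0, 0], 0]]}}

```text
time_s: 25.68
ee_pos: [0.4415, 0.3714, 0.0172]
tcp_rot: [[0.985, 0.173, -0.012], [0.174, -0.984, 0.046], [-0.004, -0.048, -0.999]]
wrist_force: [0.4, -0.2, 0.5]
opening: 0.0163
```

Emit:
{"api": "jog_arm", "payload": {"deltas": [[1, [0, 0, 0], 0], [1, [0, 0, 0], 0], [1, [0, 0, 0], 0]]}}

```text
time_s: 25.93
ee_pos: [0.4418, 0.3704, 0.0181]
tcp_rot: [[0.985, 0.173, -0.012], [0.174, -0.984, 0.044], [-0.004, -0.045, -0.999]]
wrist_force: [-0.5, 0.3, -3.1]
opening: 0.0117
```

```bash
python3 -c "
from h import *;tip();grab('wrist','w30')"
```

```text
t25.93 tcp [0.4418 0.3704 0.0181] yaw(tool y) -1.3964 z [-0.012  0.044 -0.999] F [-0.5  0.3 -3.1] open 0.0117 q [-0.36  0.64 -0.55  1.92  0.46  0.68 -2.58]
rack tcp [[-0.1573  0.5175]] yaw rel 0.0959
```

View pics/w30.png

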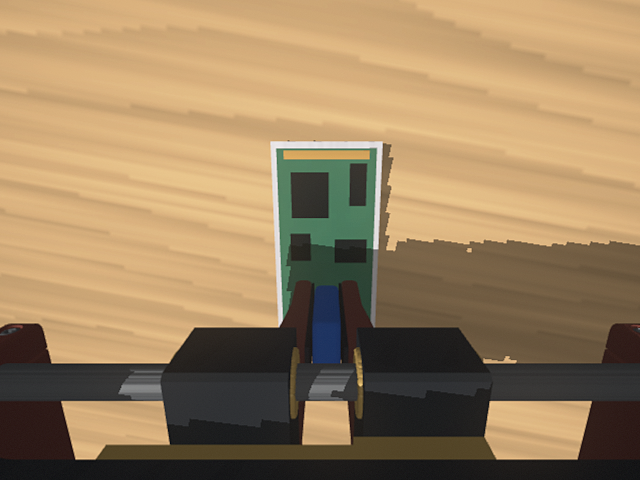

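Emit:
{"api": "jog_arm", "payload": {"deltas": [[0.5, [0, 0, 0], 0], [0.5, [0, 0, 0], 0], [0.6, [-0.005, 0, -0.006], 0], [0.6, [-0.002, 0, -0.003], 0], [1, [0, 0, 0], 0], [1, [0, 0, 0], 0], [1, [0, 0, 0], 0], [1, [0, 0, 0], 0]]}}

```text
time_s: 26.65
ee_pos: [0.4353, 0.3694, 0.0095]
tcp_rot: [[0.985, 0.173, -0.009], [0.173, -0.984, 0.041], [-0.001, -0.042, -0.999]]
wrist_force: [-0.1, -0.0, -0.1]
opening: 0.0118
```

```bash
python3 -c "
from h import *;tip()"
```

```text
t26.65 tcp [0.4353 0.3694 0.0095] yaw(tool y) -1.3966 z [-0.009  0.041 -0.999] F [-0.1 -0.  -0.1] open 0.0118 q [-0.38  0.65 -0.54  1.94  0.48  0.66 -2.6 ]
rack tcp [[-0.1639  0.517 ]] yaw rel 0.0957
```

Emit:
{"api": "jog_arm", "payload": {"deltas": [[1, [0, 0, 0.02], 0], [1, [0, 0, 0.03], 0], [1, [0, 0, 0.03], -0.02], [1, [0, -0.01, 0.015], -0.02], [1, [0.005, -0.032, 0], -0.02], [1, [0.007, -0.032, 0], -0.02], [1, [0.007, -0.032, 0], -0.015], [1, [0.007, -0.032, 0], 0]]}}

```text
time_s: 27.32
ee_pos: [0.4528, 0.2348, 0.1045]
tcp_rot: [[0.996, 0.091, -0.014], [0.092, -0.995, 0.046], [-0.009, -0.047, -0.999]]
wrist_force: [1.1, -0.6, -1.5]
opening: 0.012
```

Emit:
{"api": "jog_arm", "payload": {"deltas": [[1, [0.007, -0.032, 0], 0], [1, [0.007, -0.032, 0], 0], [1, [0.007, -0.032, 0], 0], [1, [0.007, -0.032, 0], 0], [1, [0.007, -0.03, 0], 0], [1, [0.007, -0.02, 0], 0]]}}

```text
time_s: 27.82
ee_pos: [0.4908, 0.045, 0.1009]
tcp_rot: [[0.996, 0.091, -0.021], [0.092, -0.995, 0.043], [-0.016, -0.045, -0.999]]
wrist_force: [-0.5, 0.1, -2.3]
opening: 0.0116
```

```bash
python3 -c "
from h import *;tip();grab('wrist','w31')"
```

```text
t27.82 tcp [0.4908 0.045  0.1009] yaw(tool y) -1.4798 z [-0.021  0.043 -0.999] F [-0.5  0.1 -2.3] open 0.0116 q [ 0.31  0.42 -0.6   2.05  0.27  0.77 -1.92]
rack tcp [[-0.134   0.1892]] yaw rel 0.0131
```

View pics/w31.png

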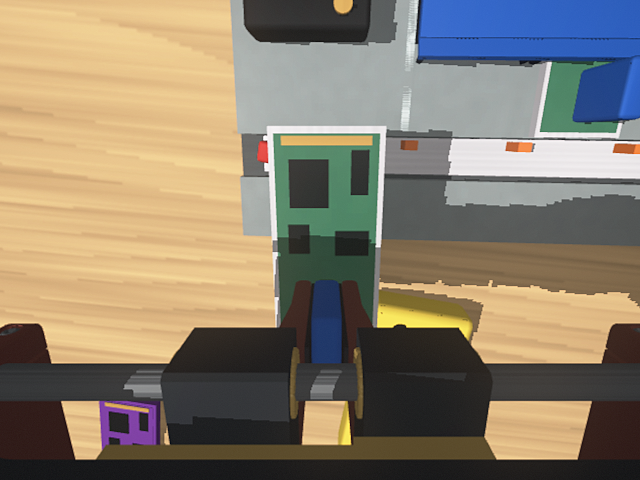

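Emit:
{"api": "jog_arm", "payload": {"deltas": [[1, [0.007, -0.03, 0], -0.013], [1, [0.01, -0.03, 0], 0], [1, [0.01, -0.012, -0.01], 0], [1, [0.004, 0, -0.02], 0], [1, [0, 0, -0.015], 0], [1, [0, 0, 0], 0]]}}

```text
time_s: 28.37
ee_pos: [0.5225, -0.0379, 0.0514]
tcp_rot: [[0.998, 0.066, -0.022], [0.067, -0.997, 0.041], [-0.019, -0.042, -0.999]]
wrist_force: [-0.7, 0.5, -3.1]
opening: 0.012
```

```bash
python3 -c "
from h import *;tip();grab('wrist','w32')"
```

```text
t28.37 tcp [ 0.5225 -0.0379  0.0514] yaw(tool y) -1.5050 z [-0.022  0.041 -0.999] F [-0.7  0.5 -3.1] open 0.0120 q [ 0.4   0.53 -0.52  2.    0.33  0.71 -1.83]
rack tcp [[-0.1088  0.104 ]] yaw rel -0.0120
```

View pics/w32.png

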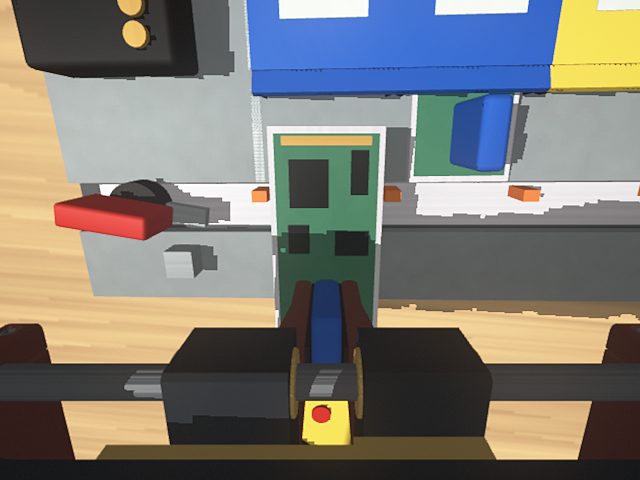

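Run:
```python
from h import *
cm=camera_model("wrist")
print("front",inv(ray(cm,[(269,127),(385,127)],.050)))
print("bay seam, left",inv(ray(cm,[(551,65),(252,69)],.028)),"teeth",inv(ray(cm,[(260,190),(393,190)],.028)))
```

```text
front [[-0.02581781  0.12911701]
 [-0.02644213  0.07843287]]
bay seam, left [[0.00021038 0.00079029]
 [0.00108305 0.14005428]] teeth [[-0.05666262  0.14007631]
 [-0.05702246  0.07060831]]
```

Emit:
{"api": "jog_arm", "payload": {"deltas": [[1, [0.004, 0.002, -0.01], 0.012], [1, [0, 0, -0.01], 0], [1, [0, 0, -0.006], 0], [1, [0, 0, 0], 0]]}}

```text
time_s: 28.75
ee_pos: [0.5278, -0.0329, 0.0256]
tcp_rot: [[0.996, 0.083, -0.02], [0.083, -0.996, 0.042], [-0.016, -0.043, -0.999]]
wrist_force: [-0.9, -0.9, -1.8]
opening: 0.0122
```

```bash
python3 -c "
from h import *;tip();grab('wrist','w33')"
```

```text
t28.75 tcp [ 0.5278 -0.0329  0.0256] yaw(tool y) -1.4879 z [-0.02   0.042 -0.999] F [-0.9 -0.9 -1.8] open 0.0122 q [ 0.37  0.58 -0.5   2.    0.37  0.67 -1.85]
rack tcp [[-0.1032  0.1086]] yaw rel 0.0049
```

View pics/w33.png

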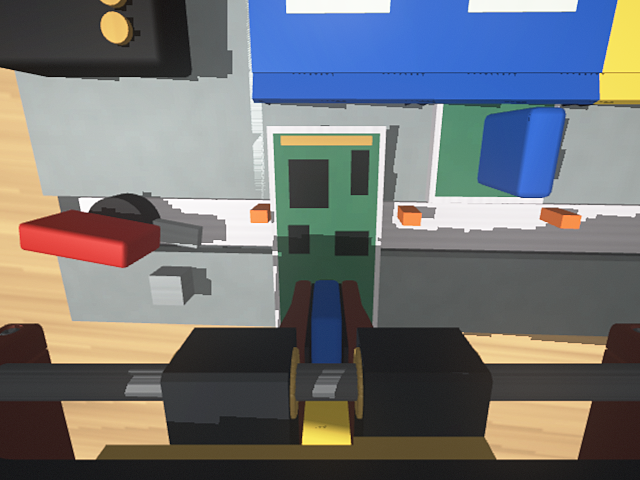

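Emit:
{"api": "jog_arm", "payload": {"deltas": [[1, [0, -0.003, 0], -0.004], [1, [0, 0, -0.003], 0]]}}

```text
time_s: 28.97
ee_pos: [0.5284, -0.0355, 0.0237]
tcp_rot: [[0.997, 0.08, -0.018], [0.08, -0.996, 0.042], [-0.015, -0.043, -0.999]]
wrist_force: [0.1, -0.0, -1.3]
opening: 0.0119
```

```bash
python3 -c "
from h import *;tip();grab('wrist','w34')
cm=camera_model('wrist')"
```

```text
t28.97 tcp [ 0.5284 -0.0355  0.0237] yaw(tool y) -1.4911 z [-0.018  0.042 -0.999] F [ 0.1 -0.  -1.3] open 0.0119 q [ 0.37  0.58 -0.5   2.    0.37  0.66 -1.85]
rack tcp [[-0.1027  0.106 ]] yaw rel 0.0017
```

View pics/w34.png

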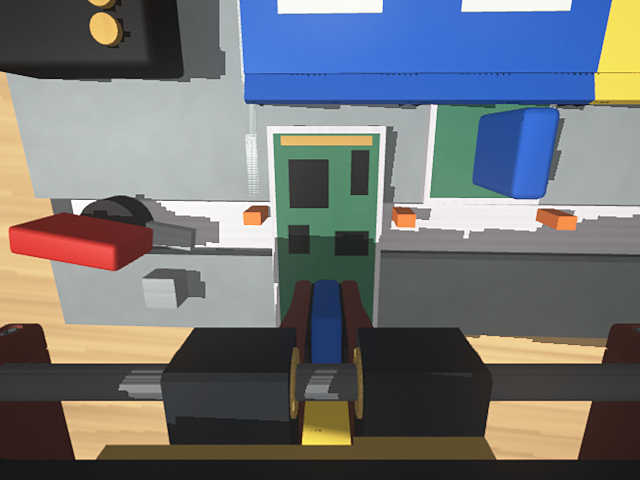

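Emit:
{"api": "jog_arm", "payload": {"deltas": [[1, [0.008, 0, -0.001], 0], [1, [0.008, 0.0005, -0.001], 0], [1, [0.008, 0.0005, 0], 0]]}}

```text
time_s: 29.27
ee_pos: [0.5479, -0.0343, 0.0221]
tcp_rot: [[0.996, 0.08, -0.027], [0.081, -0.996, 0.04], [-0.024, -0.042, -0.999]]
wrist_force: [-1.7, 0.5, -1.7]
opening: 0.0119
```

```bash
python3 -c "
from h import *;tip();grab('wrist','w35')
cm=camera_model('wrist')"
```

```text
t29.27 tcp [ 0.5479 -0.0343  0.0221] yaw(tool y) -1.4910 z [-0.027  0.04  -0.999] F [-1.7  0.5 -1.7] open 0.0119 q [ 0.36  0.61 -0.49  1.95  0.37  0.7  -1.84]
rack tcp [[-0.0832  0.1057]] yaw rel 0.0022
```

View pics/w35.png

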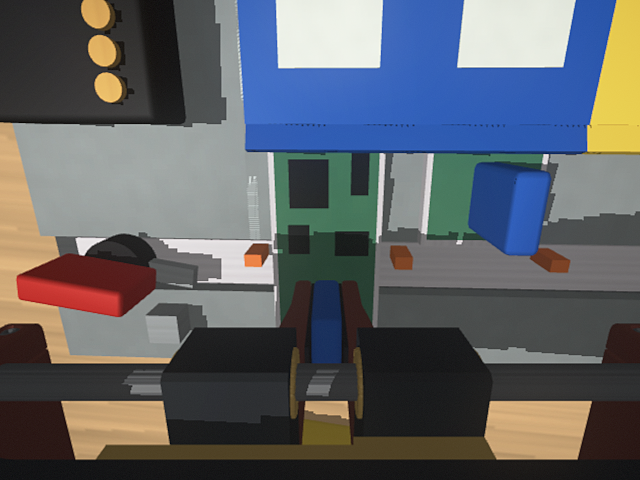

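Emit:
{"api": "jog_arm", "payload": {"deltas": [[1, [0.008, 0.0005, 0], 0], [1, [0.009, 0.0005, 0], 0], [1, [0.009, 0.0005, 0], 0], [1, [0.009, 0.0005, 0], 0]]}}

```text
time_s: 29.65
ee_pos: [0.5751, -0.0324, 0.0221]
tcp_rot: [[0.996, 0.08, -0.047], [0.082, -0.996, 0.036], [-0.044, -0.04, -0.998]]
wrist_force: [-14.6, 0.4, 11.2]
opening: 0.0116
```

```bash
python3 -c "
from h import *;tip()"
```

```text
t29.65 tcp [ 0.5751 -0.0324  0.0221] yaw(tool y) -1.4908 z [-0.047  0.036 -0.998] F [-14.6   0.4  11.2] open 0.0116 q [ 0.34  0.65 -0.49  1.87  0.37  0.76 -1.84]
rack tcp [[-0.056   0.1054]] yaw rel 0.0031
```

Emit:
{"api": "jog_arm", "payload": {"deltas": [[1, [0.009, 0.0005, 0.0005], 0], [1, [0.009, 0.0005, 0], 0], [1, [0.009, 0.0005, 0], 0]]}}

```text
time_s: 29.9
ee_pos: [0.5901, -0.0312, 0.022]
tcp_rot: [[0.994, 0.08, -0.073], [0.083, -0.996, 0.032], [-0.07, -0.037, -0.997]]
wrist_force: [-12.9, 0.5, 11.9]
opening: 0.0119
```

```bash
python3 -c "
from h import *;tip();grab('wrist','w36')"
```

```text
t29.90 tcp [ 0.5901 -0.0312  0.022 ] yaw(tool y) -1.4902 z [-0.073  0.032 -0.997] F [-12.9   0.5  11.9] open 0.0119 q [ 0.32  0.68 -0.49  1.81  0.36  0.82 -1.83]
rack tcp [[-0.0409  0.1054]] yaw rel 0.0046
```

View pics/w36.png

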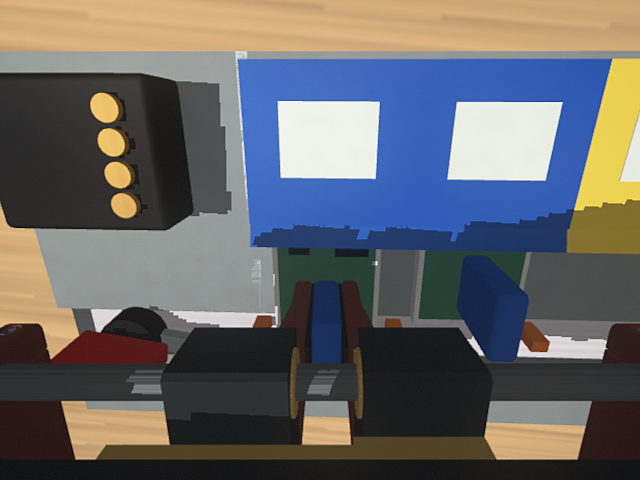

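Emit:
{"api": "jog_arm", "payload": {"deltas": [[1, [0.009, 0.0005, 0], 0], [1, [0.009, 0.0005, 0], 0], [1, [0.007, 0.0005, 0], 0], [1, [0.005, 0, 0], 0]]}}

```text
time_s: 30.28
ee_pos: [0.6046, -0.0302, 0.0218]
tcp_rot: [[0.991, 0.081, -0.109], [0.084, -0.996, 0.025], [-0.107, -0.034, -0.994]]
wrist_force: [-17.6, 0.2, 15.5]
opening: 0.012
```

```bash
python3 -c "
from h import *;tip();grab('wrist','w37')"
```

```text
t30.28 tcp [ 0.6046 -0.0302  0.0218] yaw(tool y) -1.4899 z [-0.109  0.025 -0.994] F [-17.6   0.2  15.5] open 0.0120 q [ 0.31  0.71 -0.48  1.75  0.35  0.88 -1.82]
rack tcp [[-0.0264  0.1053]] yaw rel 0.0060
```

View pics/w37.png

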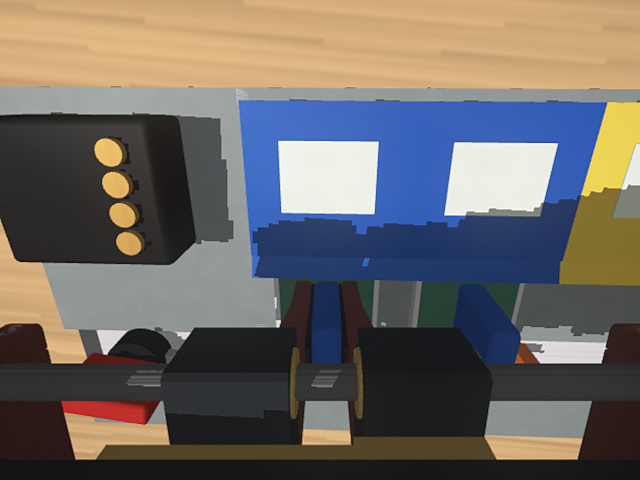

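Emit:
{"api": "jog_arm", "payload": {"deltas": [[1, [0.007, 0.0005, 0], 0], [1, [0.006, 0.0005, 0], 0], [1, [0.005, 0, 0], 0]]}}

```text
time_s: 30.58
ee_pos: [0.6046, -0.0302, 0.0222]
tcp_rot: [[0.986, 0.081, -0.148], [0.085, -0.996, 0.019], [-0.146, -0.031, -0.989]]
wrist_force: [-13.7, 0.1, 12.2]
opening: 0.0121
```

```bash
python3 -c "
from h import *;tip();grab('wrist','w38');cm=camera_model('wrist')
im=cv2.imread('pics/w38.png');cv2.imwrite('pics/w38z.png',cv2.resize(im[220:400,230:570],None,fx=2.3,fy=2.3,interpolation=2))"
```

```text
t30.58 tcp [ 0.6046 -0.0302  0.0222] yaw(tool y) -1.4897 z [-0.148  0.019 -0.989] F [-13.7   0.1  12.2] open 0.0121 q [ 0.3   0.73 -0.48  1.71  0.35  0.94 -1.81]
rack tcp [[-0.0264  0.1053]] yaw rel 0.0071
```

View pics/w38z.png

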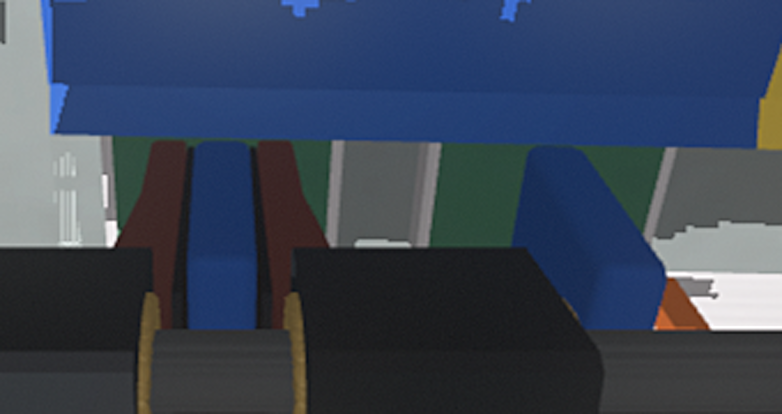

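TCP stayed at x −26 and only the tool tilts, so the module is against its stop. Stop pushing, release, lift.

Emit:
{"api": "jog_arm", "payload": {"deltas": [[0.3, [-0.002, 0, 0], 0], [0.3, [0, 0, 0], 0], [0.3, [0, 0, 0], 0], [0.3, [0, 0, 0], 0], [0.3, [0, 0, 0.02], 0], [0.3, [-0.004, 0, 0.03], 0], [0.3, [-0.01, 0, 0.04], 0], [0.3, [-0.03, 0, 0.03], 0]]}}

```text
time_s: 31.3
ee_pos: [0.5617, -0.0303, 0.1399]
tcp_rot: [[0.986, 0.079, -0.15], [0.084, -0.996, 0.022], [-0.148, -0.034, -0.988]]
wrist_force: [0.4, 0.5, 1.9]
opening: 0.0307
```

```bash
python3 -c "
from h import *;tip();grab('wrist','w39')"
```

```text
t31.30 tcp [ 0.5617 -0.0303  0.1399] yaw(tool y) -1.4913 z [-0.15   0.022 -0.988] F [0.4 0.5 1.9] open 0.0307 q [ 0.36  0.53 -0.54  1.76  0.25  1.09 -1.76]
rack tcp [[-0.0692  0.1086]] yaw rel 0.0060
```

View pics/w39.png

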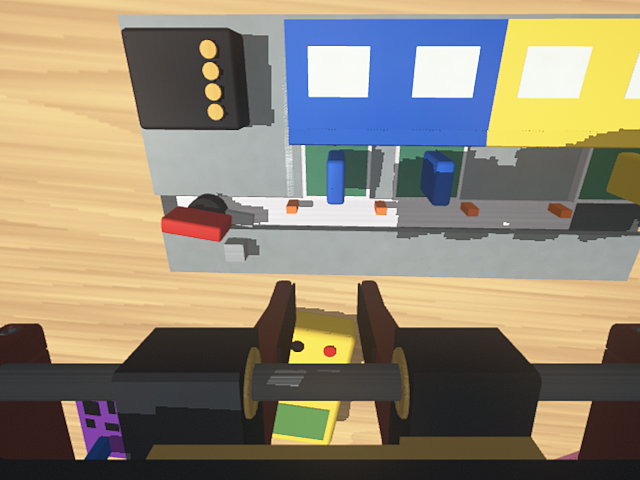

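```bash
python3 -c "
from h import *;cm=camera_model('wrist')
im=cv2.imread('pics/w39.png');cv2.imwrite('pics/w39z.png',cv2.resize(im[120:250,270:640],None,fx=2.1,fy=2.1,interpolation=2))
print(inv(ray(cm,[(305,198),(397,201.5),(288,143),(488,146)],.02)))"
```

```text
[[-0.05906054  0.13043596]
 [-0.06104479  0.05672128]
 [-0.01620369  0.14232802]
 [-0.01725155 -0.00680935]]
```

View pics/w39z.png

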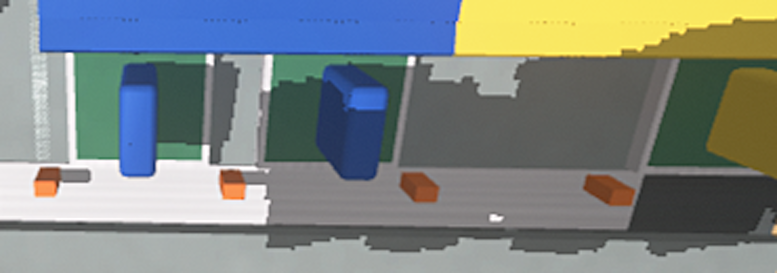

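All three slab rears line up about 43–44 mm behind the lip, so all are home. The knob bar is at (197,222). Turning the tool to match the bar.

Emit:
{"api": "jog_arm", "payload": {"deltas": [[-0.6, [0, 0.012, 0.01], 0.12], [-0.6, [0, 0.012, 0], 0.12], [-0.6, [0, 0.012, 0], 0.12], [-0.6, [0, 0.012, 0], 0.12], [-0.6, [0, 0.012, 0], 0.12], [-0.6, [0, 0.012, 0], 0.12], [-0.6, [0, 0.012, 0], 0.12], [-0.6, [0, 0.01, 0], 0.12]]}}

```text
time_s: 32.02
ee_pos: [0.5634, 0.0619, 0.1615]
tcp_rot: [[0.475, 0.877, -0.079], [0.87, -0.481, -0.108], [-0.132, -0.018, -0.991]]
wrist_force: [0.0, -0.4, 0.1]
opening: 0.0702
```

Emit:
{"api": "jog_arm", "payload": {"deltas": [[-0.6, [0, 0, 0], 0.12], [-0.6, [0, 0, 0], 0.12], [-0.6, [0, 0, 0], 0.12], [-0.6, [0, 0, 0], 0.08], [-0.6, [0, 0, 0], 0]]}}

```text
time_s: 32.43
ee_pos: [0.5659, 0.0678, 0.162]
tcp_rot: [[0.034, 0.999, -0.018], [0.991, -0.036, -0.126], [-0.127, -0.014, -0.992]]
wrist_force: [-0.7, 0.7, 0.5]
opening: 0.07
```

```bash
python3 -c "
from h import *;tip();grab('wrist','w40')"
```

```text
t32.43 tcp [0.5659 0.0678 0.162 ] yaw(tool y) -0.0358 z [-0.018 -0.126 -0.992] F [-0.7  0.7  0.5] open 0.0700 q [ 0.34  0.53 -0.85  1.8   0.56  1.12 -0.77]
rack tcp [[-0.0573  0.206 ]] yaw rel 1.4582
```

View pics/w40.png

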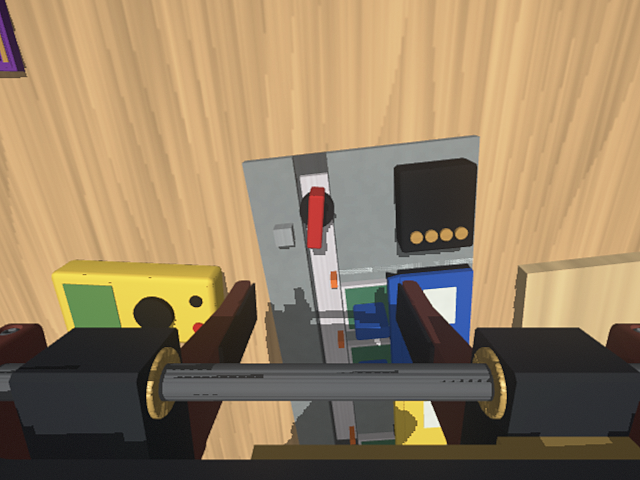

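```bash
python3 -c "
from h import *;cm=camera_model('wrist')
im=cv2.imread('pics/w40.png');hsv=cv2.cvtColor(im,cv2.COLOR_BGR2HSV)
m=(cv2.inRange(hsv,(0,180,90),(8,255,255))|cv2.inRange(hsv,(174,180,90),(179,255,255)));m[:150]=0;m[270:]=0;m[:,:280]=0;m[:,360:]=0
p=np.argwhere(m)[:,::-1].astype(float);W=ray(cm,p,.056)[:,:2]
r=cv2.minAreaRect((W*1000).astype(np.float32));print(r, inv(np.array(r[0])/1000))
v=np.linalg.svd(W-W.mean(0))[2][0];print(np.arctan2(v[1],v[0]),W.mean(0))"
```

```text
((556.1715698242188, 75.60746002197266), (48.680450439453125, 10.856815338134766), 85.90789031982422) [[-0.06638457  0.21458242]]
-1.6650532833890719 [0.55589536 0.07385347]
```

Emit:
{"api": "jog_arm", "payload": {"deltas": [[-0.6, [-0.01, 0.003, -0.025], -0.055], [-0.6, [0, 0, -0.03], 0], [-0.6, [0, 0, -0.03], 0], [-0.6, [0, 0, 0], 0]]}}

```text
time_s: 32.82
ee_pos: [0.5596, 0.0704, 0.0768]
tcp_rot: [[0.112, 0.994, -0.019], [0.986, -0.114, -0.123], [-0.124, -0.005, -0.992]]
wrist_force: [-0.3, -1.6, -0.0]
opening: 0.0698
```

```bash
python3 -c "
from h import *;tip()"
```

```text
t32.82 tcp [0.5596 0.0704 0.0768] yaw(tool y) -0.1139 z [-0.019 -0.123 -0.992] F [-0.3 -1.6 -0. ] open 0.0698 q [ 0.27  0.62 -0.77  1.88  0.65  0.97 -0.94]
rack tcp [[-0.0634  0.2092]] yaw rel 1.3789
```

Emit:
{"api": "jog_arm", "payload": {"deltas": [[-0.6, [-0.004, 0.001, -0.02], 0.02], [-0.6, [0, 0, -0.018], 0], [-0.6, [0, 0, -0.004], 0], [-0.6, [0, 0, 0], 0]]}}

```text
time_s: 33.15
ee_pos: [0.5584, 0.0715, 0.0363]
tcp_rot: [[0.102, 0.995, -0.014], [0.987, -0.103, -0.123], [-0.123, -0.002, -0.992]]
wrist_force: [-0.6, 1.1, 0.6]
opening: 0.0707
```

```bash
python3 -c "
from h import *;tip();grab('wrist','w41')"
```

```text
t33.15 tcp [0.5584 0.0715 0.0363] yaw(tool y) -0.1030 z [-0.014 -0.123 -0.992] F [-0.6  1.1  0.6] open 0.0707 q [ 0.25  0.68 -0.74  1.9   0.71  0.91 -0.99]
rack tcp [[-0.0645  0.2103]] yaw rel 1.3894
```

View pics/w41.png

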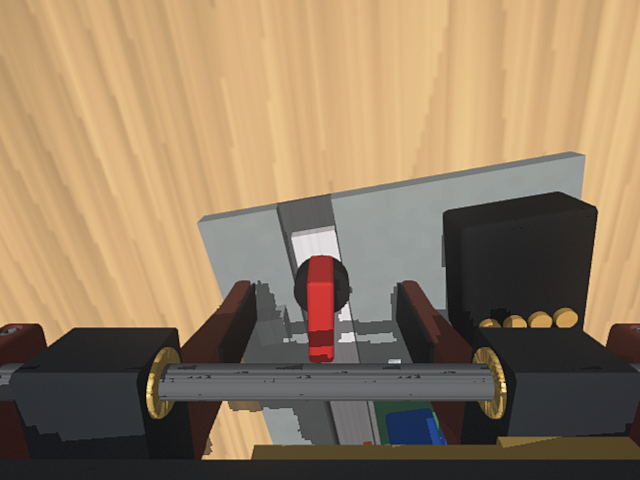

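Bar is between the fingers at (321,305). Closing.

Emit:
{"api": "jog_arm", "payload": {"deltas": [[1, [-0.002, 0, -0.003], 0], [1, [0, 0, 0], 0], [1, [0, 0, 0], 0], [1, [0, 0, -0.001], 0], [1, [0, 0, 0], 0], [1, [0, 0, 0], 0], [1, [0, 0, 0], 0], [1, [0, 0, 0], 0]]}}

```text
time_s: 33.87
ee_pos: [0.5606, 0.0722, 0.0386]
tcp_rot: [[0.106, 0.994, -0.005], [0.987, -0.106, -0.121], [-0.121, 0.008, -0.993]]
wrist_force: [-4.9, 0.3, 1.4]
opening: 0.0205
```

Emit:
{"api": "jog_arm", "payload": {"deltas": [[1, [0, 0, 0], 0], [1, [0, 0, 0], 0], [1, [0, 0, 0], 0], [1, [0, 0, 0], 0]]}}

```text
time_s: 34.2
ee_pos: [0.5563, 0.0723, 0.0385]
tcp_rot: [[0.105, 0.994, -0.013], [0.987, -0.106, -0.124], [-0.124, 0.0, -0.992]]
wrist_force: [0.2, 0.2, 0.0]
opening: 0.0119
```

```bash
python3 -c "
from h import *;tip()"
```

```text
t34.20 tcp [0.5563 0.0723 0.0385] yaw(tool y) -0.1060 z [-0.013 -0.124 -0.992] F [0.2 0.2 0. ] open 0.0119 q [ 0.24  0.67 -0.74  1.9   0.71  0.91 -1.  ]
rack tcp [[-0.0665  0.2112]] yaw rel 1.3861
```

Grip a bit high on the bar; going 8 mm deeper.

Emit:
{"api": "jog_arm", "payload": {"deltas": [[0.5, [0, 0, 0], 0], [0.5, [0, 0, 0], 0], [0.6, [0, 0, -0.006], 0], [0.6, [0, 0, -0.004], 0], [1, [0, 0, 0], 0], [1, [0, 0, 0], 0], [1, [0, 0, 0], 0], [1, [0, 0, 0], 0]]}}

```text
time_s: 34.87
ee_pos: [0.5562, 0.0722, 0.0275]
tcp_rot: [[0.105, 0.994, -0.014], [0.987, -0.106, -0.124], [-0.125, -0.0, -0.992]]
wrist_force: [0.2, 0.1, 0.4]
opening: 0.0118
```

```bash
python3 -c "
from h import *;tip()"
```

```text
t34.87 tcp [0.5562 0.0722 0.0275] yaw(tool y) -0.1065 z [-0.014 -0.124 -0.992] F [0.2 0.1 0.4] open 0.0118 q [ 0.24  0.69 -0.73  1.91  0.73  0.89 -1.01]
rack tcp [[-0.0666  0.2112]] yaw rel 1.3857
```

Emit:
{"api": "jog_arm", "payload": {"deltas": [[1, [0.0005, -0.007, 0], 0], [1, [0.0005, -0.007, 0], 0], [1, [0.0005, -0.007, 0], 0], [1, [0.0005, -0.007, 0], 0], [1, [0.0005, -0.006, 0], 0]]}}

```text
time_s: 35.28
ee_pos: [0.5588, 0.0386, 0.0275]
tcp_rot: [[0.102, 0.995, -0.013], [0.987, -0.103, -0.12], [-0.121, -0.0, -0.993]]
wrist_force: [-0.8, 1.8, 1.4]
opening: 0.0116
```

```bash
python3 -c "
from h import *;tip()"
```

```text
t35.28 tcp [0.5588 0.0386 0.0275] yaw(tool y) -0.1034 z [-0.013 -0.12  -0.993] F [-0.8  1.8  1.4] open 0.0116 q [ 0.3   0.68 -0.72  1.92  0.73  0.88 -0.95]
rack tcp [[-0.0667  0.1775]] yaw rel 1.3888
```

Moved 33.7 mm with only friction. A little more, to the stop.

Emit:
{"api": "jog_arm", "payload": {"deltas": [[1, [0, -0.003, 0], 0], [1, [0, -0.003, 0], 0], [1, [0, -0.002, 0], 0], [1, [0, 0, 0], 0]]}}

```text
time_s: 35.62
ee_pos: [0.5588, 0.0377, 0.0275]
tcp_rot: [[0.099, 0.995, -0.01], [0.99, -0.1, -0.104], [-0.105, 0.001, -0.994]]
wrist_force: [1.2, -0.0, 0.9]
opening: 0.0119
```

```bash
python3 -c "
from h import *;tip();c,i=grab('top','t42');cv2.imwrite('pics/t42z.png',cv2.resize(i[125:285,240:440],None,fx=3,fy=3,interpolation=2));c,i=grab('side','s42');cv2.imwrite('pics/s42z.png',cv2.resize(i[160:320,190:400],None,fx=3,fy=3,interpolation=2))"
```

```text
t35.62 tcp [0.5588 0.0377 0.0275] yaw(tool y) -0.1001 z [-0.01  -0.104 -0.994] F [ 1.2 -0.   0.9] open 0.0119 q [ 0.31  0.68 -0.73  1.92  0.72  0.87 -0.94]
rack tcp [[-0.0668  0.1766]] yaw rel 1.3921
```

View pics/t42z.png

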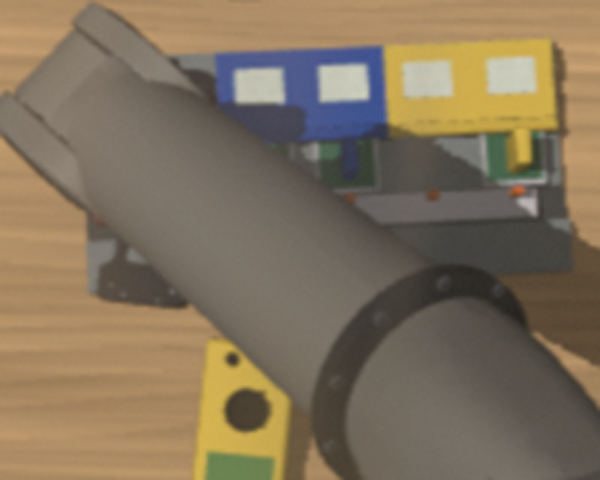

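View pics/s42z.png

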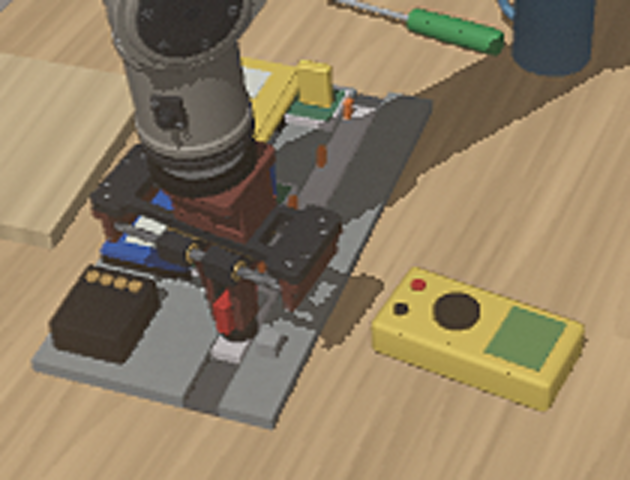

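Teeth sit behind the fins, so the keeper is shut (travel 34.6 mm, at stop). Turning clockwise.

Emit:
{"api": "jog_arm", "payload": {"deltas": [[1, [0, 0, 0], -0.12], [1, [0, 0, 0], -0.12], [1, [0, 0, 0], -0.12], [1, [0, 0, 0], -0.12], [1, [0, 0, 0], -0.12], [1, [0, 0, 0], -0.12]]}}

```text
time_s: 36.22
ee_pos: [0.5598, 0.0371, 0.0275]
tcp_rot: [[0.744, 0.663, -0.076], [0.66, -0.748, -0.07], [-0.103, 0.002, -0.995]]
wrist_force: [1.0, 3.2, -1.0]
opening: 0.0115
```

```bash
python3 -c "
from h import *;print(tip()['wrist_torque'])"
```

```text
t36.22 tcp [0.5598 0.0371 0.0275] yaw(tool y) -0.8455 z [-0.076 -0.07  -0.995] F [ 1.   3.2 -1. ] open 0.0115 q [ 0.24  0.66 -0.6   1.87  0.54  0.87 -1.5 ]
rack tcp [[-0.0657  0.1759]] yaw rel 0.6465
[0.4278972  0.14920595 0.05142792]
```

Emit:
{"api": "jog_arm", "payload": {"deltas": [[1, [0, 0, 0], -0.12], [1, [0, 0, 0], -0.12], [1, [0, 0, 0], -0.12], [1, [0, 0, 0], -0.12], [1, [0, 0, 0], -0.12], [1, [0, 0, 0], -0.1], [1, [0, 0, 0], 0]]}}

```text
time_s: 36.8
ee_pos: [0.5603, 0.0359, 0.0275]
tcp_rot: [[0.994, -0.008, -0.105], [-0.008, -1.0, -0.001], [-0.105, 0.002, -0.994]]
wrist_force: [-0.1, 4.0, 0.1]
opening: 0.0125
```

```bash
python3 -c "
from h import *;print(tip()['wrist_torque']);grab('wrist','w43')"
```

```text
t36.80 tcp [0.5603 0.0359 0.0275] yaw(tool y) -1.5788 z [-0.105 -0.001 -0.994] F [-0.1  4.   0.1] open 0.0125 q [ 0.18  0.64 -0.46  1.86  0.34  0.83 -2.04]
rack tcp [[-0.0654  0.1747]] yaw rel -0.0867
[0.71084004 0.1695798  0.60352703]
```

View pics/w43.png

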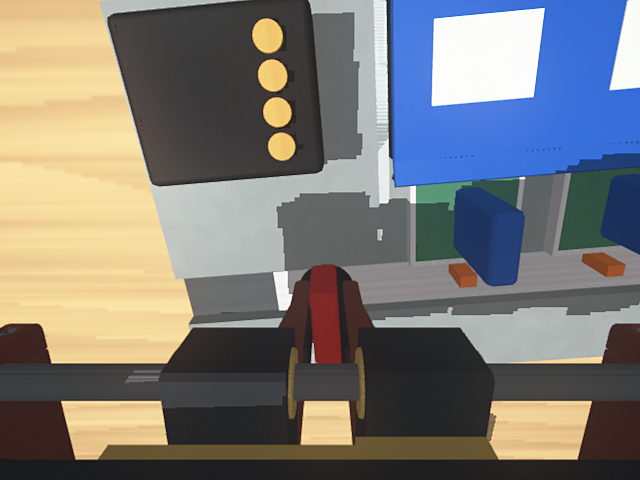

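Stop reached (+0.60 Nm, tool at −0.09 rad past the frame axis). Release and lift clear.

Emit:
{"api": "jog_arm", "payload": {"deltas": [[-0.2, [0, 0, 0], 0.02], [-0.2, [0, 0, 0], 0], [-0.2, [0, 0, 0], 0], [-0.2, [0, 0, 0], 0], [-0.2, [0, 0, 0.02], 0], [-0.2, [0, 0, 0.03], 0], [-0.2, [-0.01, 0, 0.04], 0], [-0.2, [-0.02, 0.02, 0.04], 0]]}}

```text
time_s: 37.52
ee_pos: [0.5287, 0.0426, 0.1478]
tcp_rot: [[0.992, 0.02, -0.121], [0.018, -1.0, -0.012], [-0.121, 0.01, -0.993]]
wrist_force: [1.0, -0.4, 1.7]
opening: 0.0522
```

Emit:
{"api": "jog_arm", "payload": {"deltas": [[-0.2, [-0.01, 0.02, 0.03], 0], [-0.2, [-0.01, 0.02, 0.03], 0], [-0.2, [0, 0, 0], 0]]}}

```text
time_s: 37.77
ee_pos: [0.5078, 0.0856, 0.217]
tcp_rot: [[0.993, 0.021, -0.113], [0.02, -1.0, -0.012], [-0.113, 0.009, -0.994]]
wrist_force: [0.2, 1.0, -0.3]
opening: 0.0526
```

```bash
python3 -c "
from h import *;tip();c,i=grab('wrist','w44');cv2.imwrite('pics/w44z.png',cv2.resize(i[50:300,200:640],None,fx=1.8,fy=1.8,interpolation=2));c,i=grab('side','s44');cv2.imwrite('pics/s44z.png',cv2.resize(i[160:320,190:400],None,fx=3,fy=3,interpolation=2))"
```

```text
t37.77 tcp [0.5078 0.0856 0.217 ] yaw(tool y) -1.5498 z [-0.113 -0.012 -0.994] F [ 0.2  1.  -0.3] open 0.0526 q [ 0.2   0.34 -0.59  1.83  0.17  1.14 -2.  ]
rack tcp [[-0.1138  0.2283]] yaw rel -0.0586
```

View pics/w44z.png

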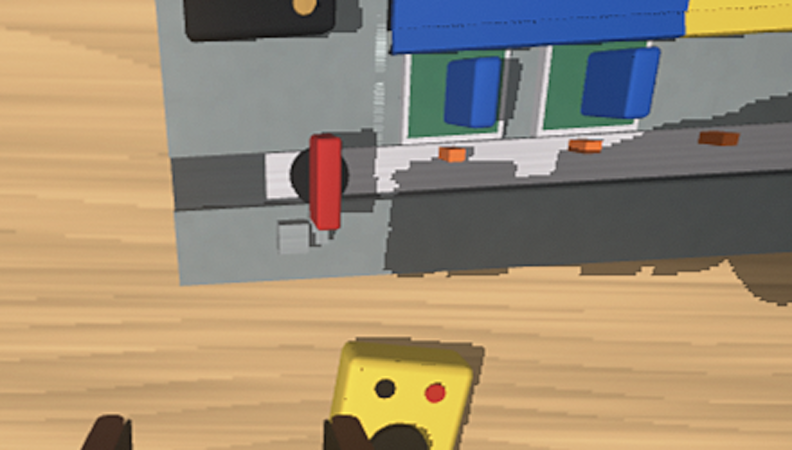

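View pics/s44z.png

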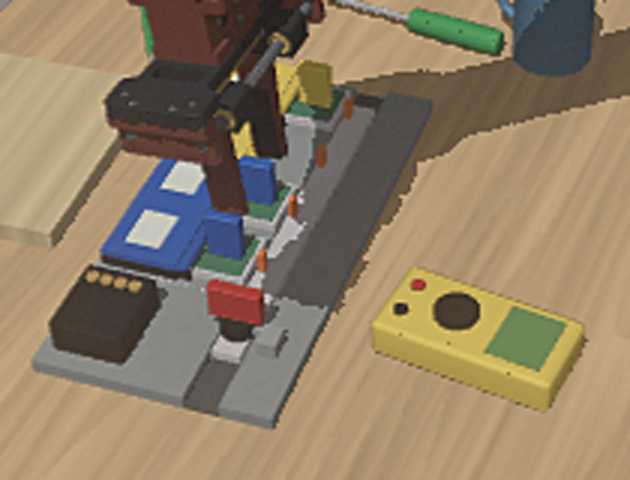

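Knob bar along frame x with the dog behind its block, teeth behind the slabs. A numeric check before handing in.

```bash
python3 -c "
from h import *;cm=camera_model('wrist');im=cv2.imread('pics/w44.png')
z=lambda l:np.array(l)/1.8+[200,50]
print('teeth',inv(ray(cm,z([(453,155),(585,146),(719,139)]),.028)).round(4).tolist())
print('rears',inv(ray(cm,z([(405,143),(499,136),(540,135),(634,131)]),.016)).round(4).tolist(),'lip',inv(ray(cm,z([(391,52),(684,37)]),.026)).round(4).tolist())
hsv=cv2.cvtColor(im,cv2.COLOR_BGR2HSV);m=cv2.inRange(hsv,(0,180,150),(6,255,255));m[:115]=0;m[185:]=0;m[:,:360]=0;m[:,400:]=0
W=ray(cm,np.argwhere(m)[:,::-1].astype(float),.056)[:,:2];r=cv2.minAreaRect((W*1e3).astype(np.float32));print(r,inv(np.array(r[0])/1e3),'bar',np.degrees(TH))"
```

```text
teeth [[-0.0619, 0.1031], [-0.0617, 0.0362], [-0.0625, -0.0315]]
rears [[-0.0558, 0.1246], [-0.0553, 0.0756], [-0.0562, 0.0542], [-0.0572, 0.0051]] lip [[-0.0122, 0.1361], [-0.0142, -0.0047]]
((557.970458984375, 32.38732147216797), (41.40375518798828, 10.385851860046387), 4.184031963348389) [[-0.06798484  0.17135447]] bar 4.5034482697282705
```

```bash
python3 -c "
from station import manip;print(manip.finish_job())"
```

```text
the job is handed in; nothing more can be done
None
```

The card frame is loaded and locked, and the job is handed in after about 38 s of the 210 s allowed. There was no verdict to read back.

**What I did:** I turned the knob anticlockwise to its stop and slid the keeper open about 35 mm. Three modules were present (one yellow was absent). The yellow one went into the outer yellow slot and the two blues into the two blue slots, each pushed to its stop. I then shut the keeper and turned the knob clockwise to its stop. The purple and pink look-alikes, the mug, the screwdriver and the meter were left alone.

**Last checks before handing in:**
- **Modules:** the blue slab rears measured 43–44 mm behind the bay lip, against 43 mm expected. The yellow measured 43 mm earlier, before the keeper was shut.
- **Keeper:** three of the four teeth measured at y ≈ 103, 36 and −31 mm, against 105, 35 and −35. I put the −31 down to pixel error rather than the keeper standing open.
- **Knob:** the bar lay at 4.2°, against 4.5° for the frame, so it is locked.
- **Gripper:** open and clear of everything, about 217 mm up.

**What disagreed:**
- My first rack position from the camera was off by 3–4 mm, and I corrected it from a closer view.
- The yellow module sagged in a shallow grip, so I regrasped it on the plate.
- While pushing in the last blue module the tool tilted by about 0.15 rad, and it stayed tilted to the end.

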